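# Fetch the honey jars from under the shelf with the reacher

## Task

Take the lid off the wooden box and lay it aside on the table, then use the trigger reacher to fetch every honey jar from under the low wire shelf and put them all inside the box, never touching the jars with the hand itself. Then stand the reacher back on its foot on the cork mat, and lay the lid back flat on the box with its edges flush all round. Leave the egg cup and the spoon where they are.

Things in the scene. Friction and masses are not known exactly. Their poses are not given: they have to be found in the camera images.
- rack: Low wire shelf, fixed to the table: 300 mm wide (its y), 180 mm deep (its x), a grid of steel bars 22 mm apart whose underside is 75 mm above the table, on four thin legs at the corners. Origin on the table under its centre; its open front looks along its -x, the front bar is at x = -90 mm; a low bar (16 to 28 mm high) closes the back at x = +88 mm. The free gap below is 75 mm high.
- jar0: Small round honey jar, amber glass with a steel cap, 36 mm across, 38 mm tall, 50 g; stands under the wire shelf at the start. Origin: centre of its underside, z up along the jar. May be absent (None): 3 or 4 jars are there.
- jar1: Small round honey jar, amber glass with a steel cap, 36 mm across, 38 mm tall, 50 g; stands under the wire shelf at the start. Origin: centre of its underside, z up along the jar. May be absent (None): 3 or 4 jars are there.
- jar2: Small round honey jar, amber glass with a steel cap, 36 mm across, 38 mm tall, 50 g; stands under the wire shelf at the start. Origin: centre of its underside, z up along the jar. May be absent (None): 3 or 4 jars are there.
- jar3: Small round honey jar, amber glass with a steel cap, 36 mm across, 38 mm tall, 50 g; stands under the wire shelf at the start. Origin: centre of its underside, z up along the jar. May be absent (None): 3 or 4 jars are there.
- mat: Cork mat, fixed, 330 x 100 x 3 mm, long along its x, the reacher's place. Origin: centre of its underside.
- reacher: Trigger reacher (pick-up tool), 0.3 kg, balanced near its handle, standing on a flat black foot 64 mm wide (y), 6 mm thick, from x = -60 to +30 mm. Origin: at the foot's underside, below the middle of the handle; x runs forward along the shaft to the jaws, z up. The shaft and the cross bar behind the jaws run 38 to 50 mm above the foot's underside.
- reacher_handle (a point): Grip point of the reacher, 42 mm above its origin: between two upright plates 44 mm long in x, 12 to 62 mm above the foot's underside: the black fixed grip (outer face at y = +33 mm) and the grey trigger (y = -33 mm when free). Close the fingers on both along the reacher's y: 66 mm wide when free, about 57 mm holds the tool with the jaws open, less closes them.
- reacher_jaws (a point): Middle of the free jaws, at reacher x = 230, y = 0, z = 27 mm. Jaws: two upright plates 6 mm thick, 42 mm long (x = 210 to 252 mm), z = 4 to 50 mm, 56 mm apart when free, one fixed at y = +28 mm, one moving. The gap is 10 mm less than the width over grip and trigger, and its middle stays straight ahead (along x) of the middle between the fingers.
- trigger (a joint): Travel of the reacher's trigger towards its fixed grip, 0 (free) to 0.034 m (fully squeezed); the moving jaw travels the same. Spring: 10 N at the start, 18.5 N fully squeezed, plus what the item held pushes back; 0.020 to 0.023 when a jar is clamped.
- box: Open wooden box, fixed, 210 (its x) x 110 (its y) x 50 mm high outside, walls and floor 6 mm. Origin: centre of its underside.
- lid: Flat wooden lid, 210 (x) x 110 (y) x 8 mm, 0.14 kg, with a bar handle on top, 56 mm long in x, 18 mm wide in y, from 8 to 36 mm above the lid's underside. Origin: centre of its underside. It lies on the box's rim at the start; nothing locates it there. The table between the box and the mat's far end is free to lay it aside.
- eggcup: White egg cup, 48 mm across, 50 mm tall, a bystander.
- spoon: Spoon with blue handle, 170 mm long, a bystander.
Not all that is in view belongs to the job. Leave any green look-alike of the lid alone. Leave any green look-alike of the jar1 alone.

How it is judged:
On the way, in this order (a step that is already met when the one before it is completed fails the run):
1. the lid is off the box and lies on the table (horizontal distance between lid and box above 0.1 m and height (world z) of lid below 0.02 m and angle between lid's own z axis and vertical below 0.15 rad), for 0.2 s.
2. a jar is lifted clear of the table in the reacher's jaws (((contact force between reacher and jar0 above 0.5 N and height (world z) of jar0 above 0.02 m) or (contact force between reacher and jar1 above 0.5 N and height (world z) of jar1 above 0.02 m) or (contact force between reacher and jar2 above 0.5 N and height (world z) of jar2 above 0.02 m) or (contact force between reacher and jar3 above 0.5 N and height (world z) of jar3 above 0.02 m))), for 0.2 s.
3. all the jars are inside the box, let go by the reacher (x of jar0 in the frame of box between -0.1 and 0.1 m and y of jar0 in the frame of box between -0.05 and 0.05 m and z of jar0 in the frame of box between 0 and 0.047 m and contact force between reacher and jar0 below 0.1 N and x of jar1 in the frame of box between -0.1 and 0.1 m and y of jar1 in the frame of box between -0.05 and 0.05 m and z of jar1 in the frame of box between 0 and 0.047 m and contact force between reacher and jar1 below 0.1 N and x of jar2 in the frame of box between -0.1 and 0.1 m and y of jar2 in the frame of box between -0.05 and 0.05 m and z of jar2 in the frame of box between 0 and 0.047 m and contact force between reacher and jar2 below 0.1 N and x of jar3 in the frame of box between -0.1 and 0.1 m and y of jar3 in the frame of box between -0.05 and 0.05 m and z of jar3 in the frame of box between 0 and 0.047 m and contact force between reacher and jar3 below 0.1 N), for 0.2 s.
At the end, for the whole second after the job is handed in: Every jar is inside the box below its rim; the reacher stands on its foot on the cork mat (origin within 130 mm of the mat centre lengthwise, 45 mm across); the lid lies flat on the rim, within 6 mm of centred and 0.08 rad of square (either way round); all at rest (x of jar0 in the frame of box between -0.1 and 0.1 m and y of jar0 in the frame of box between -0.05 and 0.05 m and z of jar0 in the frame of box between 0 and 0.047 m and x of jar1 in the frame of box between -0.1 and 0.1 m and y of jar1 in the frame of box between -0.05 and 0.05 m and z of jar1 in the frame of box between 0 and 0.047 m and x of jar2 in the frame of box between -0.1 and 0.1 m and y of jar2 in the frame of box between -0.05 and 0.05 m and z of jar2 in the frame of box between 0 and 0.047 m and x of jar3 in the frame of box between -0.1 and 0.1 m and y of jar3 in the frame of box between -0.05 and 0.05 m and z of jar3 in the frame of box between 0 and 0.047 m and linear speed of each of jar0, jar1, jar2, jar3, reacher, lid below 0.03 m/s and x of reacher in the frame of mat between -0.13 and 0.13 m and y of reacher in the frame of mat between -0.045 and 0.045 m and z of reacher in the frame of mat below 0.012 m and angle between reacher's own z axis and vertical below 0.15 rad and horizontal distance between lid and box below 0.006 m and angle between the x axis of lid and the x axis of box, either way round below 0.08 rad and z of lid in the frame of box between 0.045 and 0.054 m and angle between lid's own z axis and vertical below 0.05 rad); the robot touches nothing.
It fails at once if the hand or arm touches a jar (contact force between any of the fingers, the arm and jar0 above 1 N or contact force between any of the fingers, the arm and jar1 above 1 N or contact force between any of the fingers, the arm and jar2 above 1 N or contact force between any of the fingers, the arm and jar3 above 1 N).
It fails at once if the egg cup or the spoon is moved more than 40 mm (distance of any of eggcup, spoon from where it was at the start of the episode above 0.04 m).
Of jar0, jar1, jar2, jar3 only 3 to 4 are there at a start; the rules pass over those that are not, and their reading is None.
At some moment in a run one of lid, jar0, jar1, jar2, jar3 may be knocked a few centimetres aside while the robot is not near it.
It also fails if it takes over 210 s, if anything falls off the work surface, if the arm or the gripper's body presses on something with over 40 N, if the wrist force passes 120 N, or if a joint passes its speed limit or range.

## Robot

A 6-joint arm with a two-finger parallel gripper is mounted at the origin on the work surface. World frame = base frame: x ahead of the robot, y to its left, z up, the work surface at z = 0. Lengths are in m, angles in rad, forces in N, time in s.
With the tool pointing down it reaches from about 0.35 to 0.775 m from the base axis. Payload 7.3 kg.
Tool frame: the origin (TCP) lies on the centre line of the jaws, within the pads' length; the fingertips stand 17 mm ahead of it and the grasp point (between the pads) lies 2 mm behind it (robot.tip_extent is the distance from the TCP to the fingertips, in m); z points along the fingers, y is the line along which they close (so a half turn about z gives the same grasp; the last joint's range is limited). The gripper opens to 92 mm and grips with 3 to 60 N. Pads are 19 mm wide; open, the fingers measure 130 mm over their backs; the gripper's body (75 mm by 190 mm) begins 47 mm behind the grasp point.
Start: joints at [-1.403, 0.342, 1.524, -0, 1.275, -0.146], TCP at [0.162, -0.499, 0.244] pointing down, gripper open.
Joint ranges: [-2.53, 2.53], [-0.77, 2.02], [0.04, 2.7], [-1, 4.14], [0.28, 2.66], [-3.11, 3.11]. Speed limits (rad/s): [2.57, 2.57, 3.14, 3.14, 3.14, 3.14].

## Interface

Orientations are given as [roll, pitch, yaw] about the fixed x, y, z axes, in that order (R = Rz(yaw) Ry(pitch) Rx(roll)).
In Python, from cell import robot gives the robot as it stands.
- The arm moves only by the tool step_arm, never from a script. Its argument "motion" is a list of rows, each a list of 2 entries, a list of its own where there are three numbers: the shift along the tool's x, y, z in units of 60 mm (1.0 is 60 mm), then the turn about the tool's z in rad. In form: [[[x, y, z], spin], ...]. A call has 1 to 10 rows; each row is the pose to reach, as a shift and turn from the pose commanded when the call began, along the tool's axes at that moment; what a row does not reach only later rows make up. A row lasts 1/8 s, in which the tool goes at most 62.5 mm and 10.7 degrees, less where a joint would pass 70% of its speed; a pose out of reach is approached as far as the arm can. A call with a gripper value outside its range is refused whole. "hand" is the closure in counts, from 0 (fully open) to 255 (shut), set as the call begins (left out, the last holds). The fingers move at their own pace and stop on an object; "squeeze" is the grip in N (left out, the last holds). Time passes only in rows, so rows that repeat a pose let the fingers close. It gives the time, the measured TCP pose, the force, the opening and the grip force at its end, in the units of the state.
- robot.observe(): the state, without advancing time (a new reading comes with each control period).
- robot.read_camera(name): name is "side" or "top"; returns a dict with "pixels" (384x512x3 uint8, red, green, blue), "intrinsics" (3x3 intrinsics, pixels), "xyz" and "rotation" of the camera in the world. Camera axes: x right, y up, looking along -z (the intrinsics and any distortion apply to the point x, -y, -z); pixel columns grow to the right and rows downward; lengths in m; the calibration is good to about 2 mm. A picture is of the moment at which its call begins. There is no depth.
- robot.hand_in(): hands the job in; it is judged then, once.
The state is a dict: "time": time; "qpos": joint angles; "qvel": joint speeds; "joint_efforts": joint torques, N m; "tool_pos": TCP position; "tool_rot": TCP orientation; "contact_force": force on the tool from outside, world axes, zero at the start; "torque": the same for the moment, N m; "opening": finger opening in m; "grip_force": force on a finger pad.
Only numpy, scipy, OpenCV 4.12 (cv2) and the standard library are available. Lean on these libraries where they do the work, as an engineer would, in place of code of your own. Each camera call takes 0.05 s, during which the arm holds its last target. There are 200 camera calls.

## Working session

There is one attempt and no reset: what is moved stays moved. The work goes in short steps, Python scripts to look and compute and a tool call to move; the robot and the scene stay as the last step left them, time stands still between calls to the robot, and variables do not carry over. Pictures are saved under pics/ and viewed, at most 14 in all, crops included, and the job is handed in when it is done.

Besides the shell and the picture viewer there is one more tool, called after "Request:" in YAML: its name, and indented under it one key for each argument. step_arm: Moves the arm, as the interface text tells. Its arguments: {"type":"object","properties":{"motion":{"type":"array"},"hand":{"type":"number"},"squeeze":{"type":"number"}},"required":["motion"]}

```bash
mkdir -p pics; ls
python3 - <<'E'
from cell import robot
import cv2
print(robot.observe())
for n in("side","top"):
    c=robot.read_camera(n); cv2.imwrite(f"pics/{n}0.png",c["pixels"][:,:,::-1]); print(n,c["intrinsics"],c["xyz"],c["rotation"],[k for k in c])
E
```

```text
pics
{'time': 0.0, 'qpos': array([-1.40300105e+00,  3.42733822e-01,  1.52500187e+00, -9.86017422e-06,
        1.27537673e+00, -1.45975411e-01]), 'qvel': array([-0.00174725, -0.00017248,  0.00205931, -0.00116923,  0.0001014 ,
        0.0008093 ]), 'joint_efforts': array([-1.54998645e-03, -4.31246603e+01, -2.44219869e+01,  7.15665333e-02,
        5.59677801e-02, -1.09340010e-04]), 'tool_pos': array([ 0.16200842, -0.49899058,  0.24304446]), 'tool_rot': array([-3.14008768e+00, -2.11733257e-04,  3.13773404e-01]), 'contact_force': array([ 0.02757015, -0.19718062,  0.07078749]), 'torque': array([-0.02507566,  0.00789825, -0.00623317]), 'grip_force': 0.0, 'opening': 0.09209187907948857}
side [[461.96842686   0.         250.71202733]
 [  0.         461.96842686 184.52198211]
 [  0.           0.           1.        ]] [0.38484435 0.75050489 0.92622719] [ 0.71499637  0.00810214 -2.99587108] ['pixels', 'intrinsics', 'xyz', 'rotation']
top [[440.11240921   0.         258.20405799]
 [  0.         440.11240921 184.53957285]
 [  0.           0.           1.        ]] [0.33498965 0.00996964 1.45649229] [ 0.13613554 -0.005663   -1.57169089] ['pixels', 'intrinsics', 'xyz', 'rotation']
```

View pics/side0.png

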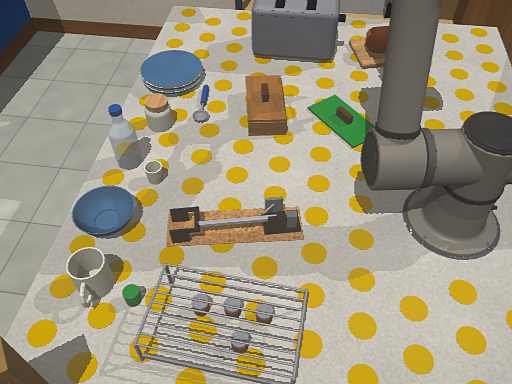

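View pics/top0.png

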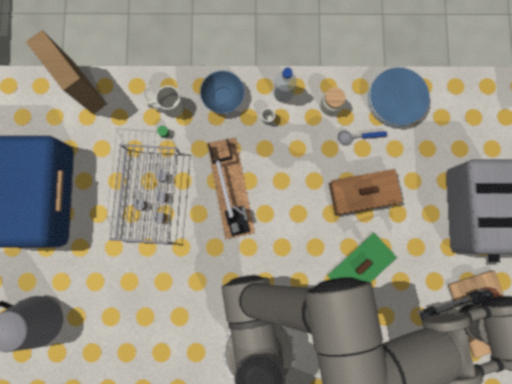

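Side: rack lower left with 4 jars (caps at about (201,303), (233,305), (264,311), (241,340)), reacher on mat around (235,220), lid and box around (266,105), green decoys at (340,120) and (132,295). Top: box (367,192), mat (230,187), rack (150,190).

```bash
cat > h.py <<'E'
import numpy as np, cv2
from scipy.spatial.transform import Rotation as Ro
from cell import robot
def cam(n):
    c=robot.read_camera(n); c["R"]=Ro.from_euler("xyz",c["rotation"]).as_matrix(); c["bgr"]=c["pixels"][:,:,::-1].copy(); return c
def ray(c,uv):
    K=c["intrinsics"]; d=np.array([(uv[0]-K[0,2])/K[0,0],-(uv[1]-K[1,2])/K[1,1],-1.]); d=c["R"]@d
    return np.array(c["xyz"]),d/np.linalg.norm(d)
def onz(c,uv,z):
    o,d=ray(c,uv); return (o+d*(z-o[2])/d[2])[:2]
def proj(c,P):
    p=(np.atleast_2d(P)-c["xyz"])@c["R"]; K=c["intrinsics"]
    return np.c_[K[0,2]+K[0,0]*p[:,0]/-p[:,2],K[1,2]+K[1,1]*p[:,1]/p[:,2]]
def tri(c1,u1,c2,u2):
    a,d=ray(c1,u1); b,e=ray(c2,u2); s,t=np.linalg.lstsq(np.c_[d,-e],b-a,rcond=None)[0]
    p,q=a+s*d,b+t*e; return (p+q)/2,np.linalg.norm(p-q)
E
python3 - <<'E'
from h import *
t=cam("top"); s=cam("side")
a=cv2.resize(t["bgr"][115:265,95:265],None,fx=4.6,fy=4,interpolation=cv2.INTER_CUBIC); a=cv2.resize(t["bgr"][115:260,95:265],(680,580),interpolation=cv2.INTER_CUBIC)
cv2.imwrite("pics/topc.png",a)
b=cv2.resize(s["bgr"][190:384,115:315],(600,582),interpolation=cv2.INTER_CUBIC); cv2.imwrite("pics/sidec.png",b)
hsv=cv2.cvtColor(t["bgr"],cv2.COLOR_BGR2HSV)
for p in [(345,190),(370,190),(215,200),(228,150),(248,232),(167,180)]: print(p,hsv[p[1],p[0]])
hs=cv2.cvtColor(s["bgr"],cv2.COLOR_BGR2HSV)
for p in [(255,100),(265,128),(175,236),(200,236),(233,307)]: print(p,hs[p[1],p[0]])
E
```

```text
(345, 190) [ 13 126 140]
(370, 190) [ 13 135  70]
(215, 200) [ 21  15 174]
(228, 150) [ 13 105 131]
(248, 232) [ 15  96 109]
(167, 180) [15 22 91]
(255, 100) [ 14 146 145]
(265, 128) [ 15 112  98]
(175, 236) [15 49 62]
(200, 236) [ 15 137 199]
(233, 307) [135   9 177]
```

View pics/topc.png

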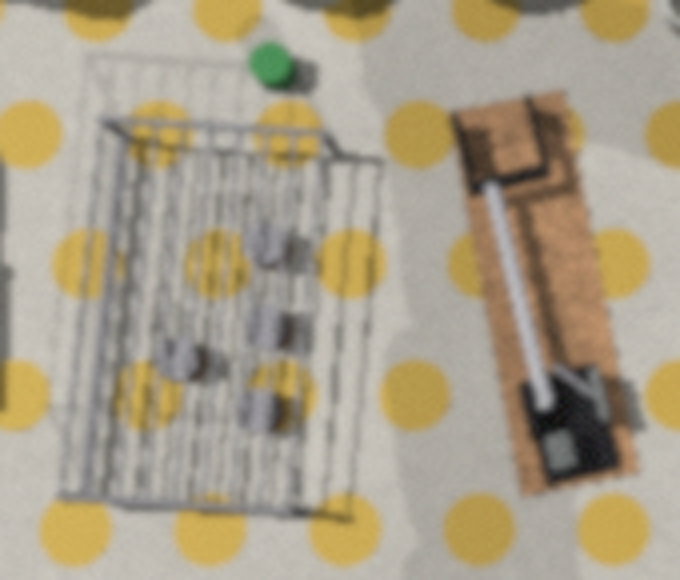

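View pics/sidec.png

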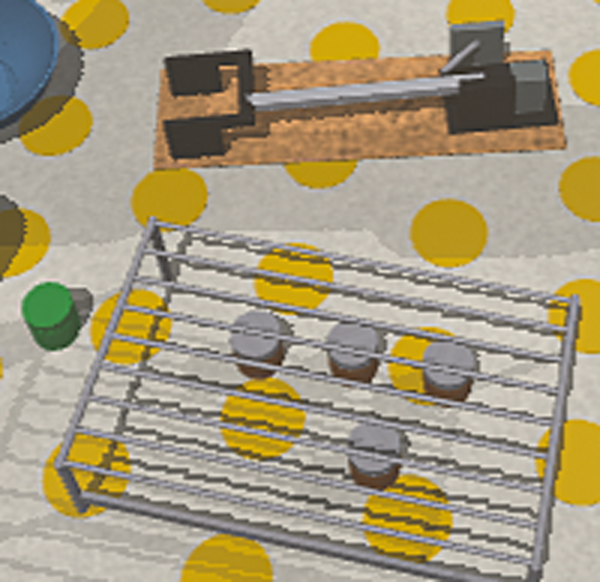

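Crops confirm: back bar is at far left (+y) so the rack opens toward the mat; four jar caps in both views (crop side (262,333),(355,345),(450,360),(378,440); top (267,245),(270,327),(260,408),(180,360)).

Run:
```python
from h import *
np.set_printoptions(precision=4,suppress=True)
t=cam("top"); s=cam("side")
S=lambda u:(u[0]/3+115-.33,u[1]/3+190-.33); T=lambda u:(u[0]/4+95-.375,u[1]/4+115-.375)
for a,b in zip([(262,333),(355,345),(450,360),(378,440)],[(267,245),(270,327),(260,408),(180,360)]):
    print("jar",onz(s,S(a),.038),onz(t,T(b),.038))
print("rack S",*[onz(s,S(u),.079) for u in[(154,222),(575,302),(62,463),(540,572)]])
print("rack T",*[onz(t,T(u),.079) for u in[(383,160),(350,517),(107,123),(62,495)]])
print("mat S",*[onz(s,S(u),.003) for u in[(165,68),(550,52),(567,148),(153,168)]])
print("mat T",*[onz(t,T(u),.003) for u in[(567,92),(637,470),(522,495),(450,112)]])
print("jaws S far tip,root near tip,root",*[onz(s,S(u),.053) for u in[(165,58),(252,52),(163,122),(235,118)]])
print("jaws T L tip root R tip root",*[onz(t,T(u),.053) for u in[(457,112),(475,190),(530,97),(548,175)]])
for n,c,z in(("top",t,.058),("side",s,.058)):
    h=cv2.cvtColor(c["bgr"],cv2.COLOR_BGR2HSV)
    m=cv2.inRange(h,(8,90,115),(18,255,255))
    x0,x1,y0,y1=(320,410,160,225) if n=="top" else (240,292,70,140)
    mm=np.zeros_like(m); mm[y0:y1,x0:x1]=m[y0:y1,x0:x1]
    mm=cv2.morphologyEx(mm,cv2.MORPH_OPEN,np.ones((3,3)))
    cs=max(cv2.findContours(mm,0,2)[0],key=cv2.contourArea)[:,0]
    P=np.array([onz(c,u,z) for u in cs]).astype(np.float32)
    r=cv2.minAreaRect(P*1000); print(n,r)
# reacher shaft / trigger colours
h=cv2.cvtColor(t["bgr"],cv2.COLOR_BGR2HSV); mm=cv2.inRange(h,(0,0,0),(180,255,60)); print("dark foot", [ (int(x),int(y)) for y,x in zip(*[v[:0] for v in np.nonzero(mm)])])
a=cv2.resize(t["bgr"][160:225,320:410],(720,520),interpolation=cv2.INTER_CUBIC); cv2.imwrite("pics/lid.png",a)
```

```text
jar [0.5582 0.321 ] [0.5578 0.3172]
jar [0.4924 0.3207] [0.4907 0.3128]
jar [0.4259 0.3225] [0.4252 0.319 ]
jar [0.4658 0.3854] [0.4639 0.3846]
rack S [0.6439 0.2681] [0.3458 0.2887] [0.655  0.4448] [0.3544 0.4681]
rack T [0.6199 0.218 ] [0.3381 0.2379] [0.6499 0.4387] [0.3552 0.4614]
mat S [0.6974 0.0785] [0.3789 0.0166] [0.3577 0.1121] [0.681 0.177]
mat T [0.6942 0.0752] [0.3763 0.0159] [0.356  0.1101] [0.6769 0.1738]
jaws S far tip,root near tip,root [0.6831 0.1051] [0.6155 0.0895] [0.6685 0.1661] [0.6144 0.1546]
jaws T L tip root R tip root [0.6651 0.1625] [0.6005 0.147 ] [0.6777 0.1032] [0.6129 0.088 ]
top ((506.1217041015625, -344.7010803222656), (109.33496856689453, 211.685546875), 9.223531723022461)
side ((511.6958312988281, -345.297119140625), (109.0128402709961, 209.16639709472656), 10.295820236206055)
dark foot []
```

View pics/lid.png

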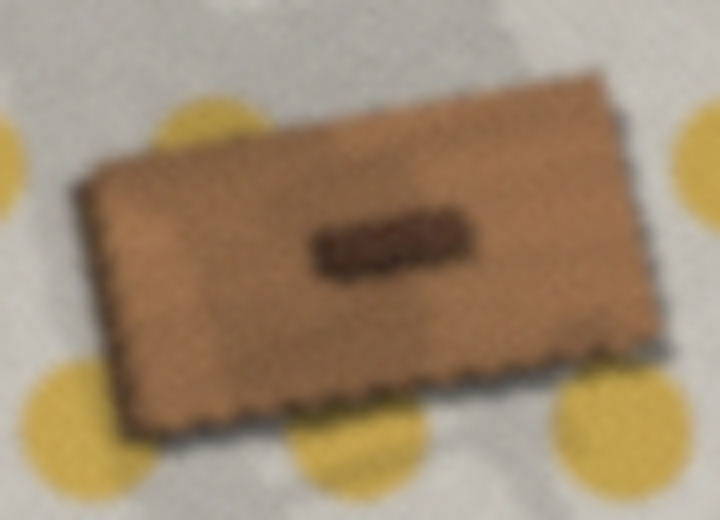

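Lid crop: lid top corners about (95,165),(600,75),(660,335),(145,430), dark handle centred (392,243). Now a move planner plus a check of handle, egg cup and spoon.

```bash
cat >> h.py <<'E'
def plan(x,y,z,yaw):
    o=robot.observe(); p=np.array(o["tool_pos"]); w=o["tool_rot"][2]; M=Ro.from_euler("xyz",[np.pi,0,w]).as_matrix()
    d=M.T@(np.array([x,y,z])-p); dy=(yaw-w+np.pi)%(2*np.pi)-np.pi
    n=max(np.linalg.norm(d)/.0625,abs(dy)/.1867)
    print("at",np.round(p,4),round(w,4),"t",round(o["time"],2),"| shift",np.round(d/.06,3),"spin",round(-dy,3),"rows>=",round(n,1))
E
python3 - <<'E'
from h import *
np.set_printoptions(precision=4,suppress=True)
t=cam("top"); s=cam("side")
print("handle T",onz(t,(368.5,189.9),.086),"S",onz(s,(265,92),.072))
print("egg",onz(t,(268,117),.05),onz(s,(153,166),.05),"spoon",onz(t,(345,138),.005),onz(t,(385,134),.005))
print("greenlid",onz(t,(362,260),.0),onz(t,(378,235),0),onz(t,(396,255),0))
plan(.509,-.345,.14,1.742)
E
```

```text
handle T [ 0.5057 -0.3445] S [ 0.5102 -0.3474]
egg [ 0.7523 -0.0307] [ 0.7641 -0.0293] spoon [ 0.6926 -0.2921] [ 0.7066 -0.4281]
greenlid [ 0.2856 -0.3374] [ 0.3667 -0.3929] [ 0.3016 -0.4495]
at [ 0.1621 -0.4993  0.2436] 0.3139 t 0.4 | shift [ 6.294 -0.661  1.727] spin -1.428 rows>= 7.6
```

Request:
step_arm:
  motion:
    - [[6.3,-0.66,0],-1.43]
    - [[6.3,-0.66,0],-1.43]
    - [[6.3,-0.66,0],-1.43]
    - [[6.3,-0.66,0],-1.43]
    - [[6.3,-0.66,0],-1.43]
    - [[6.3,-0.66,0],-1.43]
    - [[6.3,-0.66,0],-1.43]
    - [[6.3,-0.66,0],-1.43]
    - [[6.3,-0.66,1.72],-1.43]
    - [[6.3,-0.66,1.72],-1.43]
  hand: 0
  squeeze: 30

```text
time: 1.65
tool_pos: [0.5088, -0.3444, 0.1383]
tool_rot: [-3.14, -0.001, 1.744]
contact_force: [0.2, -0.8, 0.4]
opening: 0.0917
grip_force: 0.0
```

```bash
python3 -c "
from h import *
plan(.508,-.345,.079,1.742)"
```

```text
at [ 0.5088 -0.3444  0.1383] 1.744 t 1.65 | shift [-0.008 -0.015  0.988] spin 0.002 rows>= 0.9
```

Request:
step_arm:
  motion:
    - [[0,0,0.5],0]
    - [[0,0,0.98],0]
    - [[0,0,0.98],0]

```text
time: 2.02
tool_pos: [0.5082, -0.344, 0.0795]
tool_rot: [-3.138, -0.004, 1.744]
contact_force: [-0.5, -0.1, 0.2]
opening: 0.0917
grip_force: 0.0
```

Request:
step_arm:
  motion:
    - [[0,0,0],0]
    - [[0,0,0],0]
    - [[0,0,0],0]
    - [[0,0,0],0]
    - [[0,0,0],0]
    - [[0,0,-0.2],0]
    - [[0,0,-1],0]
    - [[0,0,-1],0]
  hand: 255

```text
time: 3.02
tool_pos: [0.5113, -0.3466, 0.1466]
tool_rot: [3.136, 0.007, 1.744]
contact_force: [-0.8, -0.6, -0.0]
opening: 0.0163
grip_force: 0.0
```

```bash
python3 -c "
from h import *
plan(.64,-.10,.14,1.742)
t=cam('top');cv2.imwrite('pics/t1.png',t['bgr'])"
```

```text
at [ 0.5113 -0.3466  0.1466] 1.7439 t 3.02 | shift [3.68 2.82 0.11] spin 0.002 rows>= 4.5
```

View pics/t1.png

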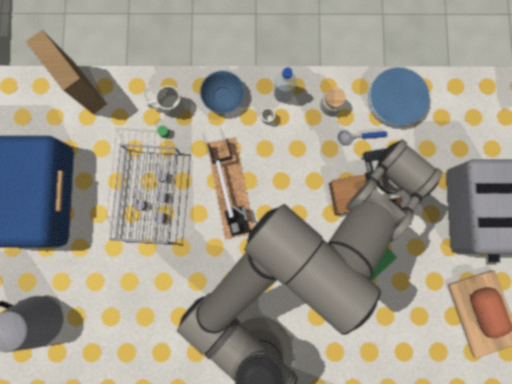

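```bash
python3 -c "
from h import *
o=robot.observe();print(o['opening'],o['grip_force'],o['contact_force'])"
```

```text
0.012352593587244616 0.0 [ 0.30355142  0.39361756 -0.14505397]
```

The arm hides the lid; fingers were still closing when I lifted. Reopen, go down again and wait longer.

Request:
step_arm:
  motion:
    - [[0,0,0],0]
    - [[0,0,0],0]
    - [[0,0,0],0]
    - [[0,0,0],0]
    - [[0,0,0],0]
    - [[0,0,0],0]
    - [[0,0,0.5],0]
    - [[0,0,1.0],0]
    - [[0,0,1.0],0]
    - [[0,0,1.0],0]
  hand: 0

```text
time: 4.32
tool_pos: [0.5099, -0.3455, 0.0828]
tool_rot: [3.141, 0.001, 1.744]
contact_force: [0.0, 0.0, 0.5]
opening: 0.0919
grip_force: 0.0
```

Request:
step_arm:
  motion:
    - [[0,0,0],0]
    - [[0,0,0],0]
    - [[0,0,0],0]
    - [[0,0,0],0]
    - [[0,0,0],0]
    - [[0,0,0],0]
    - [[0,0,0],0]
    - [[0,0,0],0]
    - [[0,0,0],0]
    - [[0,0,0],0]
  hand: 255

```text
time: 5.58
tool_pos: [0.5094, -0.3451, 0.0817]
tool_rot: [-3.142, 0.0, 1.744]
contact_force: [-0.2, -0.1, 0.0]
opening: 0.018
grip_force: 30.0
```

Request:
step_arm:
  motion:
    - [[0,0,0],0]
    - [[0,0,-0.2],0]
    - [[0,0,-1],0]
    - [[0,0,-1],0]
    - [[0,0,-1],0]

```text
time: 6.2
tool_pos: [0.5092, -0.3448, 0.1419]
tool_rot: [-3.142, 0.0, 1.744]
contact_force: [-0.2, -0.0, -2.3]
opening: 0.0175
grip_force: 30.0
```

```bash
python3 -c "
from h import *
plan(.64,-.10,.14,1.742)"
```

```text
at [ 0.5092 -0.3448  0.1419] 1.7438 t 6.2 | shift [3.645 2.85  0.031] spin 0.002 rows>= 4.4
```

Request:
step_arm:
  motion:
    - [[3.65,2.85,0],0]
    - [[3.65,2.85,0],0]
    - [[3.65,2.85,0],0]
    - [[3.65,2.85,0],0]
    - [[3.65,2.85,0],0]
    - [[3.65,2.85,0.9],0]
    - [[3.65,2.85,1.5],0]
    - [[3.65,2.85,1.8],0]
    - [[3.65,2.85,1.83],0]
    - [[3.65,2.85,1.83],0]

```text
time: 7.45
tool_pos: [0.6403, -0.1001, 0.0321]
tool_rot: [3.141, 0.0, 1.744]
contact_force: [0.1, 0.6, -1.3]
opening: 0.0176
grip_force: 30.0
```

Request:
step_arm:
  motion:
    - [[0,0,0],0]
    - [[0,0,0],0]
    - [[0,0,0],0]
    - [[0,0,0],0]
    - [[0,0,0],0]
    - [[0,0,0],0]
    - [[0,0,-0.5],0]
    - [[0,0,-1.5],0]
    - [[0,0,-2.5],0]
    - [[0,0,-2.5],0]
  hand: 0

```text
time: 8.7
tool_pos: [0.6428, -0.1005, 0.1882]
tool_rot: [3.131, 0.005, 1.744]
contact_force: [-0.1, -0.2, -1.4]
opening: 0.092
grip_force: 0.0
```

Run:
```python
from h import *
plan(.43,.076,.18,.23)
```

```text
at [ 0.6428 -0.1005  0.1882] 1.7439 t 8.7 | shift [ 3.509 -2.987  0.136] spin 1.514 rows>= 8.1
```

Run:
```python
from h import *
np.set_printoptions(precision=4,suppress=True)
t=cam("top"); s=cam("side")
a=cv2.resize(s["bgr"][65:145,225:305],(400,400),interpolation=cv2.INTER_CUBIC)
b=cv2.resize(s["bgr"][190:250,160:310],(750,300)[:2],interpolation=cv2.INTER_CUBIC)
# predicted reacher points, hypothesis
O=np.array([.4287,.0755,.003]); th=np.radians(13.2); u=np.array([np.cos(th),np.sin(th),0]); v=np.array([-u[1],u[0],0])
def P(x,y,z): return O+u*x+v*y+np.array([0,0,z])
pts=[P(x,y,z) for x,y,z in[(252,.034*1e3,50),(252,-34,50),(210,34,50),(210,-34,50),(-60,32,6),(-60,-32,6),(30,32,6),(30,-32,6),(22,33,62),(-22,33,62),(22,-33,62),(-22,-33,62)] for x,y,z in[(x/1e3,y/1e3,z/1e3)]]
for q in proj(s,pts): 
    cv2.circle(b,(int((q[0]-160)*5),int((q[1]-190)*5)),3,(0,0,255),-1)
im=np.zeros((590,750,3),np.uint8); im[:300]=b; 
im[300:590,:290]=cv2.resize(a,(290,290)); 
c=cv2.resize(t["bgr"][130:245,200:265],(164,290),interpolation=cv2.INTER_CUBIC)
for q in proj(t,pts): cv2.circle(c,(int((q[0]-200)*2.52),int((q[1]-130)*2.52)),2,(0,0,255),-1)
im[300:590,300:464]=c
cv2.imwrite("pics/m1.png",im)
```

```text
(no output)
```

View pics/m1.png

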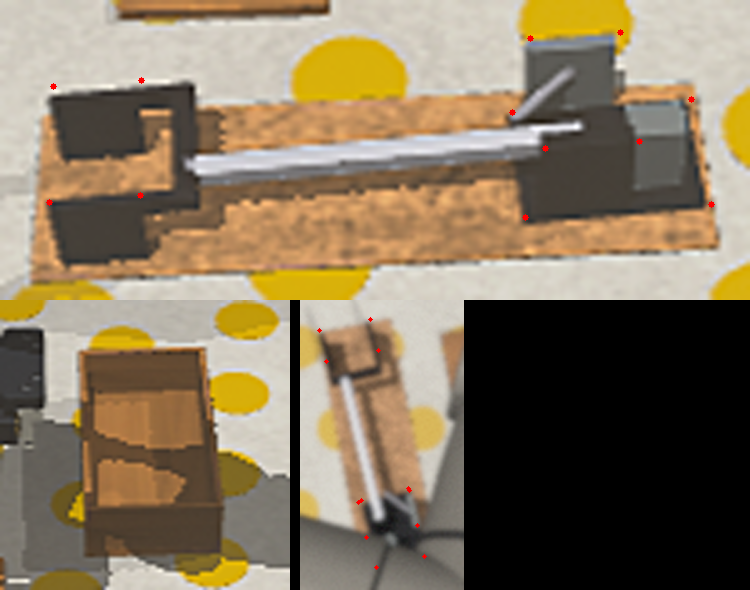

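The reacher estimate fits within ~2–3 mm (trigger plate top at (525–612,40)); the box is open and empty; grasp the reacher at about (0.431, 0.077).

Request:
step_arm:
  motion:
    - [[3.51,-3.0,0],1.51]
    - [[3.51,-3.0,0],1.51]
    - [[3.51,-3.0,0],1.51]
    - [[3.51,-3.0,0],1.51]
    - [[3.51,-3.0,0],1.51]
    - [[3.51,-3.0,0],1.51]
    - [[3.51,-3.0,0],1.51]
    - [[3.51,-3.0,0],1.51]
    - [[3.51,-3.0,0.5],1.51]
    - [[3.51,-3.0,0.5],1.51]

```text
time: 10.05
tool_pos: [0.4242, 0.0766, 0.1493]
tool_rot: [-3.14, 0.007, 0.234]
contact_force: [-0.4, 0.7, -0.3]
opening: 0.0919
grip_force: 0.0
```

Run:
```python
from h import *
plan(.431,.077,.043,.235)
t=cam("top")
np.set_printoptions(precision=4,suppress=True)
a=cv2.resize(t["bgr"][145:235,310:420],(770,630)[:2]); cv2.imwrite("pics/x.png",a)
# lid & box by colour
s=cam("side")
for n,c in(("top",t),("side",s)):
    h=cv2.cvtColor(c["bgr"],cv2.COLOR_BGR2HSV); m=cv2.inRange(h,(8,80,40),(18,255,255))
    for q in cv2.findContours(m,0,2)[0]:
        if cv2.contourArea(q)>400:
            print(n,cv2.boundingRect(q),cv2.contourArea(q))
```

```text
at [0.4242 0.0766 0.1493] 0.234 t 10.05 | shift [0.112 0.02  1.771] spin -0.001 rows>= 1.7
top (449, 271, 63, 87) 3528.5
top (330, 172, 70, 43) 2133.0
top (208, 138, 39, 50) 938.0
top (257, 134, 65, 40) 1837.5
top (27, 31, 78, 81) 1902.0
side (0, 336, 49, 48) 1097.0
side (199, 208, 66, 13) 447.0
side (166, 207, 138, 40) 1867.5
side (183, 136, 44, 58) 2182.0
side (247, 79, 17, 57) 571.5
side (387, 39, 42, 27) 585.5
side (0, 17, 162, 58) 2172.5
side (438, 0, 60, 27) 1007.0
```

Request:
step_arm:
  motion:
    - [[0.05,0.0,0],0]
    - [[0.05,0.0,1.0],0]
    - [[0.05,0.0,1.6],0]
    - [[0.05,0.0,1.75],0]
    - [[0.05,0.0,1.75],0]

```text
time: 10.78
tool_pos: [0.4302, 0.0773, 0.0474]
tool_rot: [3.141, -0.001, 0.234]
contact_force: [-0.0, -0.3, -0.3]
opening: 0.0919
grip_force: 0.0
```

Request:
step_arm:
  motion:
    - [[0,0,0],0]
    - [[0,0,0],0]
    - [[0,0,0],0]
    - [[0,0,0],0]
    - [[0,0,0],0]
    - [[0,0,0],0]
  hand: 100
  squeeze: 40

```text
time: 11.52
tool_pos: [0.4299, 0.0782, 0.0478]
tool_rot: [-3.141, -0.002, 0.233]
contact_force: [-1.5, 7.0, 8.4]
opening: 0.0561
grip_force: 15.6
```

Request:
step_arm:
  motion:
    - [[0,0,-0.3],0]
    - [[0,0,-1],0]
    - [[0,0,-1.8],0]
    - [[0,0,-1.8],0]

```text
time: 12.02
tool_pos: [0.4313, 0.0774, 0.1577]
tool_rot: [3.14, -0.007, 0.234]
contact_force: [0.6, -0.1, -3.8]
opening: 0.0562
grip_force: 12.5
```

Run:
```python
from h import *
plan(.53,.02,.15,1.497)
s=cam("side"); t=cam("top")
im=np.zeros((600,800,3),np.uint8)
im[:330]=cv2.resize(s["bgr"][150:282,110:430],(800,330),interpolation=cv2.INTER_CUBIC)
im[330:600,:420]=cv2.resize(t["bgr"][110:245,180:390],(420,270),interpolation=cv2.INTER_CUBIC)
cv2.imwrite("pics/g1.png",im)
```

```text
at [0.4313 0.0774 0.1577] 0.2339 t 12.03 | shift [1.379 1.312 0.129] spin -1.263 rows>= 6.8
```

View pics/g1.png

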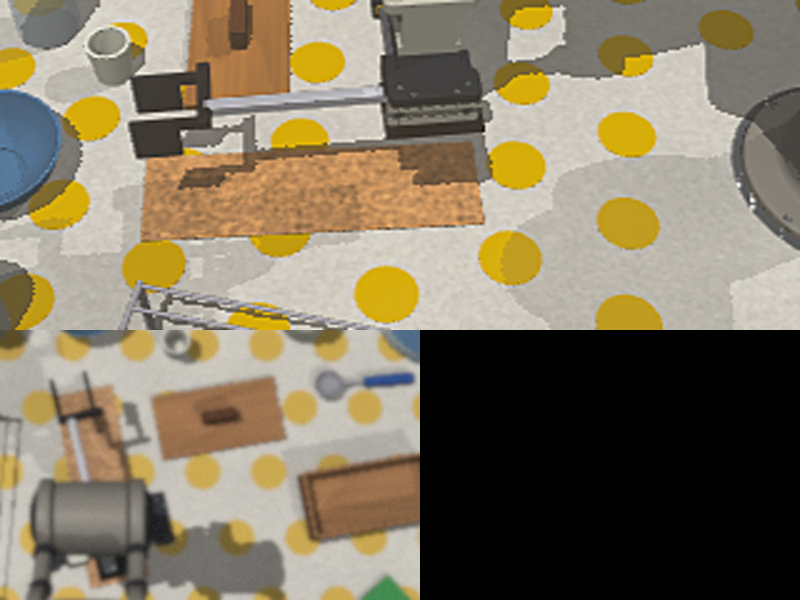

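Reacher held level, jaw tip tops at (132,77) and (130,122) in the crop; lid lies aside at (220,415).

Run:
```python
from h import *
np.set_printoptions(precision=4,suppress=True)
o=robot.observe(); p=o["tool_pos"]; w=o["tool_rot"][2]
class C: pass
s=cam("side"); t=cam("top")
u=np.array([np.cos(w),np.sin(w)]); v=np.array([-u[1],u[0]])
for c,q in[(s,[(132,77),(130,122),(210,66),(208,113)]) ]:
    for a in q:
        P=onz(c,(110+a[0]/2.5-.3,150+a[1]/2.5-.3),p[2]-.0447+.05)-p[:2]; print("S",P@u,P@v)
for a in[(55,381),(87,373),(72,415),(98,408)]:
    P=onz(t,(180+a[0]/2-.25,110+(a[1]-330)/2-.25),p[2]-.0447+.05)-p[:2]; print("T",P@u,P@v)
```

```text
S 0.2545799793054339 -0.028815688937352976
S 0.25438922995644103 0.022969388804234256
S 0.18547737699717373 -0.035401524908538554
S 0.18759726846340505 0.01924178619370224
T 0.24582130698891663 0.02244899629013728
T 0.24674867568536843 -0.027267429286412546
T 0.18884820485734183 0.009002696906123115
T 0.19027723362294138 -0.03135688917187717
```

Run:
```python
from h import *
plan(.530,-.025,.158,1.50)
```

```text
at [0.4283 0.0773 0.1534] 0.2338 t 12.22 | shift [ 1.254  2.051 -0.076] spin -1.266 rows>= 6.8
```

Request:
step_arm:
  motion:
    - [[1.25,2.05,0],-1.27]
    - [[1.25,2.05,0],-1.27]
    - [[1.25,2.05,0],-1.27]
    - [[1.25,2.05,0],-1.27]
    - [[1.25,2.05,0],-1.27]
    - [[1.25,2.05,0],-1.27]
    - [[1.25,2.05,0],-1.27]
    - [[1.25,2.05,0],-1.27]
    - [[1.25,2.05,0],-1.27]
  hand: 95

```text
time: 13.35
tool_pos: [0.5305, -0.0249, 0.1539]
tool_rot: [-3.14, -0.0, 1.501]
contact_force: [0.6, 0.2, -2.8]
opening: 0.0579
grip_force: 12.0
```

Run:
```python
from h import *
np.set_printoptions(precision=4,suppress=True)
plan(.5305,-.025,.057,1.50)
o=robot.observe(); print(o["opening"],o["grip_force"])
s=cam("side"); t=cam("top")
im=np.zeros((600,800,3),np.uint8)
im[:,:]=cv2.resize(s["bgr"][170:380,100:380],(800,600),interpolation=cv2.INTER_CUBIC)
cv2.imwrite("pics/g2.png",im)
```

```text
at [ 0.5305 -0.0249  0.1539] 1.5008 t 13.35 | shift [-0.001 -0.001  1.615] spin 0.001 rows>= 1.6
0.05793842232979571 11.995117664337158
```

View pics/g2.png

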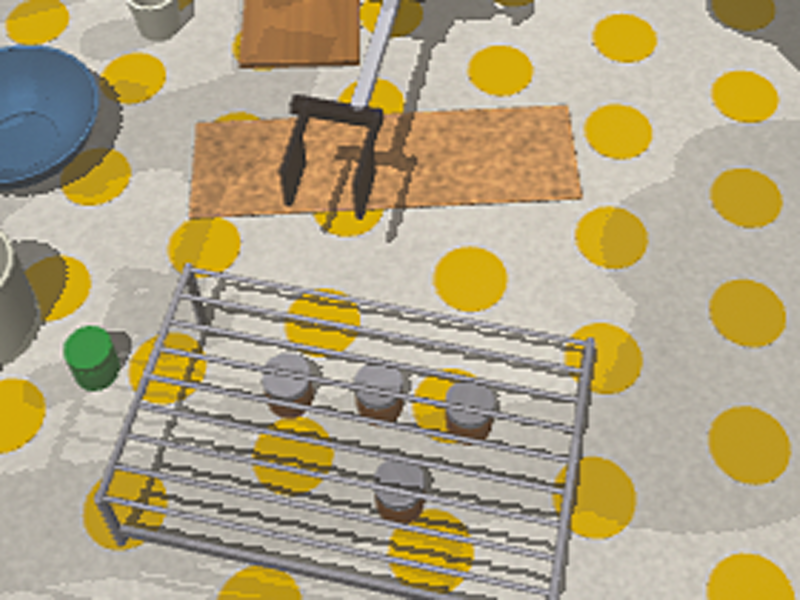

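The jaws hang over the mat with tips near (290,205) and (362,217) (bottoms); jars all still in place.

Run:
```python
from h import *
np.set_printoptions(precision=1,suppress=True)
o=robot.observe(); p=o["tool_pos"]; w=o["tool_rot"][2]; s=cam("side")
u=np.array([np.cos(w),np.sin(w)]); v=np.array([-u[1],u[0]]); f=p[2]-.0447
for lat in(0,-.003):
  for z in(.004,.05):
    print(lat,z,[(proj(s,np.r_[p[:2]+u*.252+v*(lat+k),f+z])[0]-[100,170])*800/280 for k in(-.030,-.024,.024,.030)])
```

```text
0 0.004 [array([284. , 202.9]), array([291.9, 204.3]), array([354.9, 215.7]), array([362.9, 217.1])]
0 0.05 [array([278.1, 166.5]), array([286.2, 167.9]), array([351.6, 179.4]), array([359.8, 180.9])]
-0.003 0.004 [array([280.1, 202.2]), array([288. , 203.6]), array([351. , 214.9]), array([358.9, 216.4])]
-0.003 0.05 [array([274.1, 165.7]), array([282.1, 167.2]), array([347.5, 178.7]), array([355.7, 180.1])]
```

Request:
step_arm:
  motion:
    - [[0,0.05,0.8],0]
    - [[0,0.05,1.5],0]
    - [[0,0.05,1.61],0]
    - [[0,0.05,1.61],0]
    - [[0.5,0.05,1.61],0]
    - [[1.0,0.05,1.61],0]
    - [[1.4,0.05,1.61],0]
    - [[1.8,0.05,1.61],0]
    - [[1.97,0.05,1.61],0]
    - [[1.97,0.05,1.61],0]

```text
time: 14.75
tool_pos: [0.5425, 0.093, 0.0594]
tool_rot: [3.139, 0.0, 1.505]
contact_force: [-0.3, 0.2, -3.0]
opening: 0.0579
grip_force: 12.0
```

Request:
step_arm:
  motion:
    - [[0,0,0],0]
    - [[0,0,0],0]
    - [[0,0,0],0]
    - [[0,0,0],0]
    - [[0,0,0],0]
    - [[0,0,0],0]
  hand: 150

```text
time: 15.5
tool_pos: [0.5419, 0.0927, 0.0583]
tool_rot: [3.141, 0.0, 1.504]
contact_force: [0.0, 0.0, -1.7]
opening: 0.0434
grip_force: 40.0
```

Run:
```python
from h import *
s=cam("side")
im=cv2.resize(s["bgr"][190:370,110:350],(800,600),interpolation=cv2.INTER_CUBIC)
cv2.imwrite("pics/g3.png",im)
```

```text
(no output)
```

View pics/g3.png

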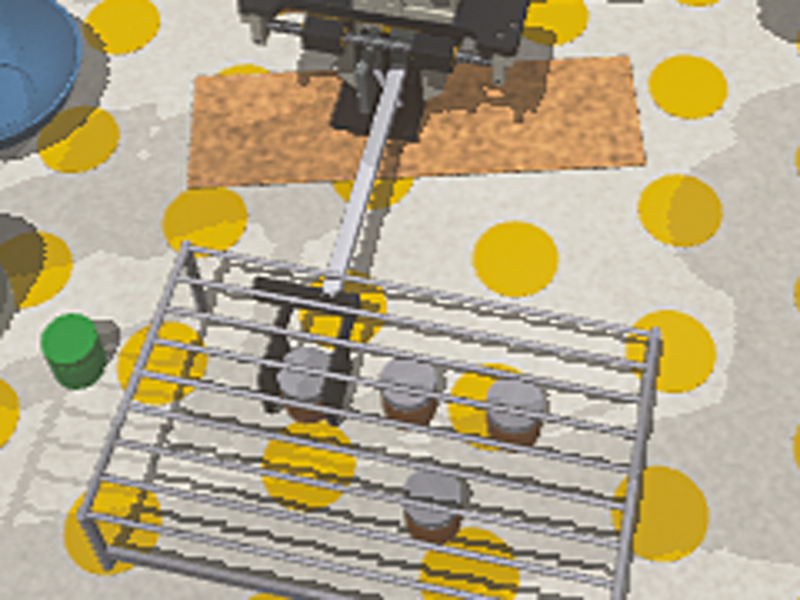

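Jar0 is clamped between the jaws at (308,375), neighbours untouched. Lift a little, pull out, raise.

Request:
step_arm:
  motion:
    - [[0,0,-0.07],0]
    - [[-0.3,0,-0.07],0]
    - [[-0.8,0,-0.07],0]
    - [[-1.4,0,-0.07],0]
    - [[-1.95,0,-0.07],0]
    - [[-1.95,0,-0.07],0]
    - [[-1.95,0,-0.8],0]
    - [[-1.95,0,-1.7],0]
    - [[-1.95,0,-1.7],0]

```text
time: 16.68
tool_pos: [0.5364, -0.0242, 0.1645]
tool_rot: [3.133, 0.001, 1.504]
contact_force: [0.6, 0.5, -3.8]
opening: 0.0433
grip_force: 39.8
```

Run:
```python
from h import *
plan(.44,-.08,.16,0.0)
plan(.4815,-.1854,.16,-1.40)
```

```text
at [ 0.5364 -0.0242  0.1645] 1.5042 t 16.68 | shift [-1.034 -1.541  0.074] spin 1.504 rows>= 8.1
at [ 0.5364 -0.0242  0.1645] 1.5042 t 16.68 | shift [-2.741 -0.734  0.074] spin 2.904 rows>= 15.6
```

Request:
step_arm:
  motion:
    - [[-1.03,-1.54,0],1.5]
    - [[-1.03,-1.54,0],1.5]
    - [[-1.03,-1.54,0],1.5]
    - [[-1.03,-1.54,0],1.5]
    - [[-1.03,-1.54,0],1.5]
    - [[-1.03,-1.54,0],1.5]
    - [[-1.03,-1.54,0],1.5]
    - [[-1.03,-1.54,0],1.5]
    - [[-1.03,-1.54,0],1.5]

```text
time: 17.8
tool_pos: [0.4368, -0.079, 0.1592]
tool_rot: [-3.141, 0.002, 0.006]
contact_force: [-0.2, -0.4, -2.7]
opening: 0.0431
grip_force: 40.0
```

Run:
```python
from h import *
plan(.4815,-.1854,.16,-1.40)
```

```text
at [ 0.4368 -0.079   0.1592] 0.0058 t 17.8 | shift [ 0.734  1.778 -0.014] spin 1.406 rows>= 7.5
```

Request:
step_arm:
  motion:
    - [[0.71,1.76,0],1.4]
    - [[0.71,1.76,0],1.4]
    - [[0.71,1.76,0],1.4]
    - [[0.71,1.76,0],1.4]
    - [[0.71,1.76,0],1.4]
    - [[0.71,1.76,0],1.4]
    - [[0.71,1.76,0],1.4]
    - [[0.71,1.76,0],1.4]
    - [[0.71,1.76,0],1.4]
    - [[0.71,1.76,0],1.4]

```text
time: 19.05
tool_pos: [0.4805, -0.1847, 0.1599]
tool_rot: [3.141, 0.0, -1.393]
contact_force: [-0.3, 0.5, -2.8]
opening: 0.0433
grip_force: 40.0
```

Run:
```python
from h import *
plan(.4815,-.1854,.066,-1.40)
s=cam("side");t=cam("top")
im=np.zeros((600,800,3),np.uint8)
im[:,:400]=cv2.resize(s["bgr"][60:210,200:300],(400,600),interpolation=cv2.INTER_CUBIC)
im[:400,400:]=cv2.resize(t["bgr"][150:250,310:410],(400,400),interpolation=cv2.INTER_CUBIC)
cv2.imwrite("pics/b1.png",im)
```

```text
at [ 0.4805 -0.1847  0.1599] -1.3925 t 19.05 | shift [ 0.015 -0.014  1.565] spin 0.007 rows>= 1.5
```

View pics/b1.png

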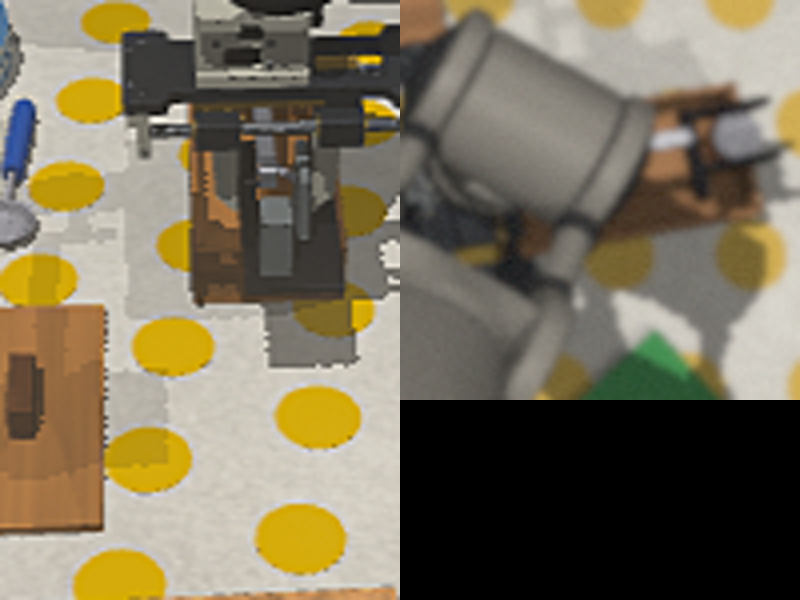

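Jar's cap at crop (738,140) over the box's far end; compute it in box frame with the same (top) camera.

Run:
```python
from h import *
np.set_printoptions(precision=4,suppress=True)
t=cam("top"); o=robot.observe(); p=o["tool_pos"]
j=onz(t,(394.4,184.9),p[2]-.0583+.038); u=np.array([.17,-.985]); v=np.array([.985,.17])
for b in((.506,-.3447),(.509,-.345)): print((j-b)@u,(j-b)@v)
print(j,"pred",p[:2]+.228*np.array([np.cos(o['tool_rot'][2]),np.sin(o['tool_rot'][2])]))
rc=[onz(t,(310+(x-400)/4,150+y/4),.05) for x,y in((735,85),(768,210))]
print("rim far corners",[((r-(.506,-.3447))@u,(r-(.506,-.3447))@v) for r in rc])
```

```text
0.06530194434364406 -0.0029629702994476786
0.0644964443436441 -0.005866970299447687
[ 0.5142 -0.4096] pred [ 0.5207 -0.4093]
rim far corners [(np.float64(0.1030023856603051), np.float64(0.048279840622894844)), (np.float64(0.10757298458896532), np.float64(-0.05575397457582494))]
```

Request:
step_arm:
  motion:
    - [[0,0,0.8],0]
    - [[0,0,1.4],0]
    - [[0,0,1.55],0]
    - [[0,0,1.55],0]
    - [[0,0,1.55],0]

```text
time: 19.82
tool_pos: [0.4817, -0.1855, 0.0688]
tool_rot: [-3.139, -0.002, -1.396]
contact_force: [0.4, 0.3, -3.0]
opening: 0.0431
grip_force: 40.0
```

Request:
step_arm:
  motion:
    - [[0,0,0],0]
    - [[0,0,0],0]
    - [[0,0,0],0]
    - [[0,0,0],0]
    - [[0,0,-0.5],0]
    - [[0,0,-1.2],0]
    - [[0,0,-1.6],0]
    - [[0,0,-1.6],0]
  hand: 95

```text
time: 20.82
tool_pos: [0.4816, -0.1854, 0.1649]
tool_rot: [-3.138, -0.003, -1.396]
contact_force: [-0.1, 0.1, -3.2]
opening: 0.0577
grip_force: 12.0
```

Run:
```python
from h import *
plan(.44,-.08,.16,0.0)
t=cam("top");s=cam("side")
im=np.zeros((400,800,3),np.uint8)
im[:,:400]=cv2.resize(s["bgr"][260:360,170:290],(400,400)); im[:,400:]=cv2.resize(t["bgr"][150:250,310:410],(400,400),interpolation=cv2.INTER_CUBIC)
cv2.imwrite("pics/b2.png",im)
```

```text
at [ 0.4816 -0.1854  0.1649] -1.3962 t 20.82 | shift [-1.85   0.378  0.082] spin -1.396 rows>= 7.5
```

View pics/b2.png

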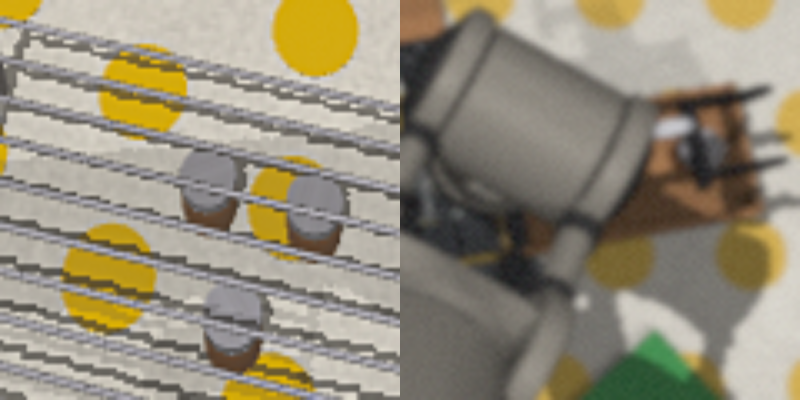

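Jar0 sits in the box at the far end, jaws free above it; three jars remain under the rack, unmoved. I save remaining views and use a numeric jar detector.

Request:
step_arm:
  motion:
    - [[-1.85,0.38,0],-1.4]
    - [[-1.85,0.38,0],-1.4]
    - [[-1.85,0.38,0],-1.4]
    - [[-1.85,0.38,0],-1.4]
    - [[-1.85,0.38,0],-1.4]
    - [[-1.85,0.38,0],-1.4]
    - [[-1.85,0.38,0],-1.4]
    - [[-1.85,0.38,0],-1.4]
    - [[-1.85,0.38,0],-1.4]

```text
time: 22.05
tool_pos: [0.4382, -0.0793, 0.1619]
tool_rot: [-3.141, 0.003, 0.003]
contact_force: [0.1, -0.1, -3.4]
opening: 0.0578
grip_force: 12.0
```

```bash
cat >> h.py <<'E'
def brown(c,x0=120,x1=310,y0=270,y1=384):
    h=cv2.cvtColor(c["bgr"],cv2.COLOR_BGR2HSV); m=cv2.inRange(h,(3,60,30),(17,200,115)); k=np.zeros_like(m); k[y0:y1,x0:x1]=m[y0:y1,x0:x1]
    k=cv2.morphologyEx(k,cv2.MORPH_CLOSE,np.ones((3,3)))
    n,_,st,ce=cv2.connectedComponentsWithStats(k)
    return [(np.round(ce[i],1),int(st[i,4]),np.round(onz(c,ce[i],.012),4)) for i in range(1,n) if st[i,4]>=20]
E
python3 - <<'E'
from h import *
plan(.467,-.025,.16,1.50)
s=cam("side")
for r in brown(s): print(r)
t=cam("top"); h=cv2.cvtColor(t["bgr"],cv2.COLOR_BGR2HSV)
# grey in box region
m=cv2.inRange(h,(0,0,60),(180,50,200)); k=np.zeros_like(m); k[165:222,325:408]=m[165:222,325:408]
n,_,st,ce=cv2.connectedComponentsWithStats(k); print([(np.round(ce[i],1),st[i,4]) for i in range(1,n) if st[i,4]>20])
E
```

```text
at [ 0.4382 -0.0793  0.1619] 0.0029 t 22.05 | shift [ 0.483 -0.903  0.032] spin -1.497 rows>= 8.0
(array([232.9, 313.9]), 75, array([0.4921, 0.329 ]))
(array([264. , 320.7]), 79, array([0.4253, 0.3346]))
(array([239.8, 349. ]), 73, array([0.4657, 0.4008]))
[(array([353.5, 176.2]), np.int32(837)), (array([385.1, 187.4]), np.int32(116)), (array([381.5, 208.7]), np.int32(51)), (array([347.8, 217.7]), np.int32(141))]
```

Request:
step_arm:
  motion:
    - [[0.46,-0.9,0],-1.5]
    - [[0.46,-0.9,0],-1.5]
    - [[0.46,-0.9,0],-1.5]
    - [[0.46,-0.9,0],-1.5]
    - [[0.46,-0.9,0],-1.5]
    - [[0.46,-0.9,0],-1.5]
    - [[0.46,-0.9,0],-1.5]
    - [[0.46,-0.9,0],-1.5]
    - [[0.46,-0.9,0],-1.5]
    - [[0.46,-0.9,0],-1.5]

```text
time: 23.4
tool_pos: [0.4663, -0.0254, 0.1631]
tool_rot: [-3.141, 0.0, 1.499]
contact_force: [-0.3, 0.1, -2.7]
opening: 0.0577
grip_force: 12.0
```

Run:
```python
from h import *
plan(.4675,-.025,.057,1.50)
```

```text
at [ 0.4663 -0.0254  0.1631] 1.4994 t 23.4 | shift [0.009 0.02  1.769] spin -0.001 rows>= 1.7
```

Request:
step_arm:
  motion:
    - [[0,0.02,0.8],0]
    - [[0,0.02,1.5],0]
    - [[0,0.02,1.76],0]
    - [[0,0.02,1.76],0]
    - [[0.5,0.02,1.76],0]
    - [[1.0,0.02,1.76],0]
    - [[1.4,0.02,1.76],0]
    - [[1.8,0.02,1.76],0]
    - [[1.95,0.02,1.76],0]
    - [[1.95,0.02,1.76],0]

```text
time: 24.65
tool_pos: [0.4758, 0.0913, 0.0583]
tool_rot: [3.14, 0.0, 1.504]
contact_force: [0.7, 0.0, -3.9]
opening: 0.0575
grip_force: 12.0
```

Request:
step_arm:
  motion:
    - [[0,0,0],0]
    - [[0,0,0],0]
    - [[0,0,0],0]
    - [[0,0,0],0]
    - [[0,0,0],0]
    - [[0,0,0],0]
  hand: 150

```text
time: 25.4
tool_pos: [0.4754, 0.0912, 0.0577]
tool_rot: [3.141, 0.0, 1.504]
contact_force: [-0.6, -0.2, -2.4]
opening: 0.0434
grip_force: 40.0
```

Request:
step_arm:
  motion:
    - [[0,0,-0.07],0]
    - [[-0.3,0,-0.07],0]
    - [[-0.8,0,-0.07],0]
    - [[-1.4,0,-0.07],0]
    - [[-1.95,0,-0.07],0]
    - [[-1.95,0,-0.07],0]
    - [[-1.95,0,-0.8],0]
    - [[-1.95,0,-1.7],0]
    - [[-1.95,0,-1.7],0]

```text
time: 26.52
tool_pos: [0.4699, -0.0252, 0.1634]
tool_rot: [3.133, 0.001, 1.505]
contact_force: [-0.6, 0.6, -3.9]
opening: 0.0435
grip_force: 39.8
```

Run:
```python
from h import *
plan(.44,-.08,.16,0.0)
s=cam("side")
for r in brown(s): print(r)
```

```text
at [ 0.4699 -0.0252  0.1634] 1.5046 t 26.52 | shift [-0.945 -0.437  0.057] spin 1.505 rows>= 8.1
(array([264.1, 320.7]), 77, array([0.4251, 0.3345]))
(array([239.8, 349. ]), 73, array([0.4657, 0.4008]))
```

Jar1 is clamped and out; now to slot 2 (TCP about (0.474, -0.144)).

Request:
step_arm:
  motion:
    - [[-0.95,-0.43,0],1.5]
    - [[-0.95,-0.43,0],1.5]
    - [[-0.95,-0.43,0],1.5]
    - [[-0.95,-0.43,0],1.5]
    - [[-0.95,-0.43,0],1.5]
    - [[-0.95,-0.43,0],1.5]
    - [[-0.95,-0.43,0],1.5]
    - [[-0.95,-0.43,0],1.5]
    - [[-0.95,-0.43,0],1.5]

```text
time: 27.7
tool_pos: [0.4369, -0.0798, 0.1581]
tool_rot: [-3.14, 0.004, 0.006]
contact_force: [1.5, 0.8, -3.8]
opening: 0.0434
grip_force: 40.0
```

Run:
```python
from h import *
plan(.4743,-.1441,.16,-1.40)
```

```text
at [ 0.4369 -0.0798  0.1581] 0.0059 t 27.7 | shift [ 0.617  1.075 -0.031] spin 1.406 rows>= 7.5
```

Request:
step_arm:
  motion:
    - [[0.59,1.06,0],1.4]
    - [[0.59,1.06,0],1.4]
    - [[0.59,1.06,0],1.4]
    - [[0.59,1.06,0],1.4]
    - [[0.59,1.06,0],1.4]
    - [[0.59,1.06,0],1.4]
    - [[0.59,1.06,0],1.4]
    - [[0.59,1.06,0],1.4]
    - [[0.59,1.06,0],1.4]
    - [[0.59,1.06,0],1.4]

```text
time: 28.95
tool_pos: [0.4734, -0.1438, 0.1592]
tool_rot: [3.141, 0.001, -1.393]
contact_force: [0.1, -0.8, -3.6]
opening: 0.0434
grip_force: 40.0
```

Run:
```python
from h import *
plan(.4743,-.1441,.066,-1.40)
```

```text
at [ 0.4734 -0.1438  0.1592] -1.3925 t 28.95 | shift [ 0.007 -0.014  1.553] spin 0.007 rows>= 1.5
```

Request:
step_arm:
  motion:
    - [[0,0,0.8],0]
    - [[0,0,1.4],0]
    - [[0,0,1.55],0]
    - [[0,0,1.55],0]
    - [[0,0,1.55],0]

```text
time: 29.58
tool_pos: [0.4746, -0.1446, 0.0681]
tool_rot: [-3.139, -0.002, -1.396]
contact_force: [0.2, 0.5, -3.7]
opening: 0.0433
grip_force: 40.0
```

Request:
step_arm:
  motion:
    - [[0,0,0],0]
    - [[0,0,0],0]
    - [[0,0,0],0]
    - [[0,0,0],0]
    - [[0,0,-0.5],0]
    - [[0,0,-1.2],0]
    - [[0,0,-1.6],0]
    - [[0,0,-1.6],0]
  hand: 95

```text
time: 30.58
tool_pos: [0.4745, -0.1446, 0.1642]
tool_rot: [-3.138, -0.003, -1.396]
contact_force: [-0.7, 1.2, -3.8]
opening: 0.0575
grip_force: 12.0
```

Run:
```python
from h import *
plan(.44,-.08,.16,0.0)
```

```text
at [ 0.4745 -0.1446  0.1642] -1.3961 t 30.57 | shift [-1.16  0.38  0.07] spin -1.396 rows>= 7.5
```

Request:
step_arm:
  motion:
    - [[-1.16,0.38,0],-1.4]
    - [[-1.16,0.38,0],-1.4]
    - [[-1.16,0.38,0],-1.4]
    - [[-1.16,0.38,0],-1.4]
    - [[-1.16,0.38,0],-1.4]
    - [[-1.16,0.38,0],-1.4]
    - [[-1.16,0.38,0],-1.4]
    - [[-1.16,0.38,0],-1.4]
    - [[-1.16,0.38,0],-1.4]

```text
time: 31.7
tool_pos: [0.4383, -0.0793, 0.1614]
tool_rot: [-3.141, 0.002, 0.003]
contact_force: [0.7, -0.3, -2.5]
opening: 0.0575
grip_force: 12.0
```

Run:
```python
from h import *
plan(.4012,-.025,.16,1.50)
s=cam("side")
for r in brown(s): print(r)
t=cam("top"); h=cv2.cvtColor(t["bgr"],cv2.COLOR_BGR2HSV)
m=cv2.inRange(h,(0,0,60),(180,50,200)); k=np.zeros_like(m); k[165:222,325:408]=m[165:222,325:408]
n,_,st,ce=cv2.connectedComponentsWithStats(k); print([(np.round(ce[i],1),st[i,4],onz(t,ce[i],.044)) for i in range(1,n) if st[i,4]>20])
```

```text
at [ 0.4383 -0.0793  0.1614] 0.0029 t 31.7 | shift [-0.616 -0.907  0.023] spin -1.497 rows>= 8.0
(array([263.9, 320.8]), 78, array([0.4255, 0.3348]))
(array([239.8, 349. ]), 73, array([0.4657, 0.4008]))
[(array([353.6, 176.2]), np.int32(836), array([ 0.55580522, -0.30844988])), (array([378.7, 188.6]), np.int32(228), array([ 0.51521485, -0.38851661])), (array([381.4, 208.8]), np.int32(51), array([ 0.44968519, -0.39496568])), (array([347.8, 217.7]), np.int32(141), array([ 0.42115137, -0.28565612]))]
```

Request:
step_arm:
  motion:
    - [[-0.64,-0.9,0],-1.5]
    - [[-0.64,-0.9,0],-1.5]
    - [[-0.64,-0.9,0],-1.5]
    - [[-0.64,-0.9,0],-1.5]
    - [[-0.64,-0.9,0],-1.5]
    - [[-0.64,-0.9,0],-1.5]
    - [[-0.64,-0.9,0],-1.5]
    - [[-0.64,-0.9,0],-1.5]
    - [[-0.64,-0.9,0],-1.5]
    - [[-0.64,-0.9,0],-1.5]

```text
time: 33.05
tool_pos: [0.4004, -0.0257, 0.1626]
tool_rot: [-3.141, 0.0, 1.5]
contact_force: [0.4, -0.3, -2.5]
opening: 0.0578
grip_force: 12.0
```

Run:
```python
from h import *
plan(.4012,-.025,.057,1.50)
```

```text
at [ 0.4004 -0.0257  0.1626] 1.4995 t 33.05 | shift [0.012 0.012 1.759] spin -0.0 rows>= 1.7
```

Request:
step_arm:
  motion:
    - [[0,0.01,0.8],0]
    - [[0,0.01,1.5],0]
    - [[0,0.01,1.75],0]
    - [[0,0.01,1.75],0]
    - [[0.5,0.01,1.75],0]
    - [[1.0,0.01,1.75],0]
    - [[1.4,0.01,1.75],0]
    - [[1.8,0.01,1.75],0]
    - [[1.98,0.01,1.75],0]
    - [[1.98,0.01,1.75],0]

```text
time: 34.3
tool_pos: [0.4094, 0.093, 0.0582]
tool_rot: [3.14, 0.0, 1.504]
contact_force: [-0.4, -0.5, -3.1]
opening: 0.058
grip_force: 12.0
```

Request:
step_arm:
  motion:
    - [[0,0,0],0]
    - [[0,0,0],0]
    - [[0,0,0],0]
    - [[0,0,0],0]
    - [[0,0,0],0]
    - [[0,0,0],0]
  hand: 150

```text
time: 35.05
tool_pos: [0.4091, 0.0928, 0.0577]
tool_rot: [3.141, 0.0, 1.504]
contact_force: [-0.6, -0.2, -2.2]
opening: 0.0431
grip_force: 39.9
```

Request:
step_arm:
  motion:
    - [[0,0,-0.07],0]
    - [[-0.3,0,-0.07],0]
    - [[-0.8,0,-0.07],0]
    - [[-1.4,0,-0.07],0]
    - [[-1.98,0,-0.07],0]
    - [[-1.98,0,-0.07],0]
    - [[-1.98,0,-0.8],0]
    - [[-1.98,0,-1.7],0]
    - [[-1.98,0,-1.7],0]

```text
time: 36.17
tool_pos: [0.4034, -0.0256, 0.163]
tool_rot: [3.133, 0.001, 1.505]
contact_force: [0.3, -0.2, -4.7]
opening: 0.0434
grip_force: 39.8
```

Run:
```python
from h import *
plan(.44,-.06,.16,0.0)
s=cam("side")
for r in brown(s): print(r)
```

```text
at [ 0.4034 -0.0256  0.163 ] 1.5045 t 36.17 | shift [-0.532  0.647  0.051] spin 1.505 rows>= 8.1
(array([239.8, 349. ]), 73, array([0.4657, 0.4008]))
```

Request:
step_arm:
  motion:
    - [[-0.53,0.65,0],1.5]
    - [[-0.53,0.65,0],1.5]
    - [[-0.53,0.65,0],1.5]
    - [[-0.53,0.65,0],1.5]
    - [[-0.53,0.65,0],1.5]
    - [[-0.53,0.65,0],1.5]
    - [[-0.53,0.65,0],1.5]
    - [[-0.53,0.65,0],1.5]
    - [[-0.53,0.65,0],1.5]

```text
time: 37.35
tool_pos: [0.4368, -0.0593, 0.1581]
tool_rot: [-3.14, 0.004, 0.006]
contact_force: [-0.3, 0.9, -3.4]
opening: 0.0431
grip_force: 39.9
```

Run:
```python
from h import *
plan(.4672,-.1027,.16,-1.40)
```

```text
at [ 0.4368 -0.0593  0.1581] 0.0059 t 37.35 | shift [ 0.502  0.726 -0.032] spin 1.406 rows>= 7.5
```

Request:
step_arm:
  motion:
    - [[0.47,0.71,0],1.4]
    - [[0.47,0.71,0],1.4]
    - [[0.47,0.71,0],1.4]
    - [[0.47,0.71,0],1.4]
    - [[0.47,0.71,0],1.4]
    - [[0.47,0.71,0],1.4]
    - [[0.47,0.71,0],1.4]
    - [[0.47,0.71,0],1.4]
    - [[0.47,0.71,0],1.4]
    - [[0.47,0.71,0],1.4]

```text
time: 38.6
tool_pos: [0.466, -0.1023, 0.1592]
tool_rot: [3.141, 0.001, -1.393]
contact_force: [-0.7, -1.3, -3.5]
opening: 0.0437
grip_force: 39.9
```

Run:
```python
from h import *
plan(.4672,-.1027,.066,-1.40)
```

```text
at [ 0.466  -0.1023  0.1592] -1.3925 t 38.6 | shift [ 0.01  -0.018  1.553] spin 0.007 rows>= 1.5
```

Request:
step_arm:
  motion:
    - [[0,0,0.8],0]
    - [[0,0,1.4],0]
    - [[0,0,1.55],0]
    - [[0,0,1.55],0]
    - [[0,0,1.55],0]

```text
time: 39.22
tool_pos: [0.4673, -0.103, 0.068]
tool_rot: [-3.139, -0.002, -1.396]
contact_force: [0.9, 0.2, -2.8]
opening: 0.0434
grip_force: 39.9
```

Request:
step_arm:
  motion:
    - [[0,0,0],0]
    - [[0,0,0],0]
    - [[0,0,0],0]
    - [[0,0,0],0]
    - [[0,0,-0.5],0]
    - [[0,0,-1.2],0]
    - [[0,0,-1.6],0]
    - [[0,0,-1.6],0]
  hand: 95

```text
time: 40.22
tool_pos: [0.4672, -0.1029, 0.1642]
tool_rot: [-3.138, -0.002, -1.396]
contact_force: [0.4, -0.2, -4.3]
opening: 0.0577
grip_force: 12.0
```

Run:
```python
from h import *
plan(.44,-.04,.16,0.0)
```

```text
at [ 0.4672 -0.1029  0.1642] -1.3962 t 40.23 | shift [-1.112  0.264  0.069] spin -1.396 rows>= 7.5
```

Request:
step_arm:
  motion:
    - [[-1.1,0.26,0],-1.4]
    - [[-1.1,0.26,0],-1.4]
    - [[-1.1,0.26,0],-1.4]
    - [[-1.1,0.26,0],-1.4]
    - [[-1.1,0.26,0],-1.4]
    - [[-1.1,0.26,0],-1.4]
    - [[-1.1,0.26,0],-1.4]
    - [[-1.1,0.26,0],-1.4]
    - [[-1.1,0.26,0],-1.4]

```text
time: 41.35
tool_pos: [0.4387, -0.0401, 0.1614]
tool_rot: [-3.141, 0.002, 0.003]
contact_force: [-0.6, -0.1, -3.1]
opening: 0.0575
grip_force: 12.0
```

Run:
```python
from h import *
plan(.436,-.025,.16,1.50)
s=cam("side")
for r in brown(s): print(r)
t=cam("top"); h=cv2.cvtColor(t["bgr"],cv2.COLOR_BGR2HSV)
m=cv2.inRange(h,(0,0,60),(180,50,200)); k=np.zeros_like(m); k[165:222,325:408]=m[165:222,325:408]
n,_,st,ce=cv2.connectedComponentsWithStats(k); print([(np.round(ce[i],1),st[i,4],onz(t,ce[i],.044)) for i in range(1,n) if st[i,4]>20])
```

```text
at [ 0.4387 -0.0401  0.1614] 0.0029 t 41.35 | shift [-0.043 -0.252  0.023] spin -1.497 rows>= 8.0
(array([239.8, 349. ]), 73, array([0.4657, 0.4008]))
[(array([355.2, 175.7]), np.int32(854), array([ 0.55739156, -0.31358947])), (array([372.5, 190. ]), np.int32(343), array([ 0.51065489, -0.36835322])), (array([381.4, 208.9]), np.int32(54), array([ 0.44934436, -0.39487511])), (array([347.7, 217.7]), np.int32(138), array([ 0.42105947, -0.28554498]))]
```

Request:
step_arm:
  motion:
    - [[-0.06,-0.25,0],-1.5]
    - [[-0.06,-0.25,0],-1.5]
    - [[-0.06,-0.25,0],-1.5]
    - [[-0.06,-0.25,0],-1.5]
    - [[-0.06,-0.25,0],-1.5]
    - [[-0.06,-0.25,0],-1.5]
    - [[-0.06,-0.25,0],-1.5]
    - [[-0.06,-0.25,0],-1.5]
    - [[-0.06,-0.25,0],-1.5]
    - [[-0.06,-0.25,0],-1.5]

```text
time: 42.7
tool_pos: [0.4357, -0.0253, 0.1625]
tool_rot: [-3.141, 0.0, 1.5]
contact_force: [-0.0, 0.1, -3.3]
opening: 0.0575
grip_force: 12.0
```

Run:
```python
from h import *
plan(.436,-.025,.057,1.50)
```

```text
at [ 0.4357 -0.0253  0.1625] 1.4995 t 42.7 | shift [0.005 0.005 1.759] spin -0.0 rows>= 1.7
```

Request:
step_arm:
  motion:
    - [[0,0,0.9],0]
    - [[0,0,1.6],0]
    - [[0,0,1.75],0]
    - [[0,0,1.75],0]
    - [[0.6,0,1.75],0]
    - [[1.3,0,1.75],0]
    - [[2.0,0,1.75],0]
    - [[2.7,0,1.75],0]
    - [[3.07,0,1.75],0]
    - [[3.07,0,1.75],0]

```text
time: 43.95
tool_pos: [0.4492, 0.16, 0.0595]
tool_rot: [3.138, -0.001, 1.506]
contact_force: [0.4, 0.1, -3.0]
opening: 0.0578
grip_force: 12.0
```

Request:
step_arm:
  motion:
    - [[0,0,0],0]
    - [[0,0,0],0]
    - [[0,0,0],0]
    - [[0,0,0],0]
    - [[0,0,0],0]
    - [[0,0,0],0]
  hand: 150

```text
time: 44.7
tool_pos: [0.4482, 0.1584, 0.0577]
tool_rot: [3.141, 0.0, 1.504]
contact_force: [0.4, -0.8, -1.4]
opening: 0.0431
grip_force: 40.0
```

Request:
step_arm:
  motion:
    - [[0,0,-0.07],0]
    - [[-0.5,0,-0.07],0]
    - [[-1.2,0,-0.07],0]
    - [[-2.0,0,-0.07],0]
    - [[-2.8,0,-0.07],0]
    - [[-3.07,0,-0.07],0]
    - [[-3.07,0,-0.07],0]
    - [[-3.07,0,-0.8],0]
    - [[-3.07,0,-1.7],0]
    - [[-3.07,0,-1.7],0]

```text
time: 45.95
tool_pos: [0.4381, -0.0243, 0.1631]
tool_rot: [3.133, 0.001, 1.506]
contact_force: [0.5, 0.6, -3.3]
opening: 0.043
grip_force: 39.9
```

Run:
```python
from h import *
plan(.44,-.04,.16,0.0)
s=cam("side")
for r in brown(s): print(r)
```

```text
at [ 0.4381 -0.0243  0.1631] 1.5056 t 45.95 | shift [-0.258  0.049  0.051] spin 1.506 rows>= 8.1
```

Request:
step_arm:
  motion:
    - [[-0.26,0.05,0],1.5]
    - [[-0.26,0.05,0],1.5]
    - [[-0.26,0.05,0],1.5]
    - [[-0.26,0.05,0],1.5]
    - [[-0.26,0.05,0],1.5]
    - [[-0.26,0.05,0],1.5]
    - [[-0.26,0.05,0],1.5]
    - [[-0.26,0.05,0],1.5]
    - [[-0.26,0.05,0],1.5]

```text
time: 47.12
tool_pos: [0.4366, -0.04, 0.158]
tool_rot: [-3.14, 0.004, 0.007]
contact_force: [-1.2, 0.5, -3.9]
opening: 0.0433
grip_force: 40.0
```

Run:
```python
from h import *
plan(.46,-.0613,.16,-1.40)
```

```text
at [ 0.4366 -0.04    0.158 ] 0.0065 t 47.12 | shift [ 0.388  0.357 -0.033] spin 1.407 rows>= 7.5
```

Request:
step_arm:
  motion:
    - [[0.36,0.35,0],1.4]
    - [[0.36,0.35,0],1.4]
    - [[0.36,0.35,0],1.4]
    - [[0.36,0.35,0],1.4]
    - [[0.36,0.35,0],1.4]
    - [[0.36,0.35,0],1.4]
    - [[0.36,0.35,0],1.4]
    - [[0.36,0.35,0],1.4]
    - [[0.36,0.35,0],1.4]
    - [[0.36,0.35,0],1.4]

```text
time: 48.38
tool_pos: [0.4591, -0.0616, 0.1592]
tool_rot: [3.141, 0.0, -1.392]
contact_force: [0.5, -1.2, -3.8]
opening: 0.0431
grip_force: 40.0
```

Run:
```python
from h import *
plan(.46,-.0613,.066,-1.40)
```

```text
at [ 0.4591 -0.0616  0.1592] -1.3923 t 48.38 | shift [-0.003 -0.015  1.553] spin 0.008 rows>= 1.5
```

Request:
step_arm:
  motion:
    - [[0,0,0.8],0]
    - [[0,0,1.4],0]
    - [[0,0,1.55],0]
    - [[0,0,1.55],0]
    - [[0,0,1.55],0]

```text
time: 49.0
tool_pos: [0.4604, -0.0623, 0.068]
tool_rot: [-3.139, -0.001, -1.396]
contact_force: [0.5, -0.5, -2.6]
opening: 0.0432
grip_force: 40.0
```

Request:
step_arm:
  motion:
    - [[0,0,0],0]
    - [[0,0,0],0]
    - [[0,0,0],0]
    - [[0,0,0],0]
    - [[0,0,-0.5],0]
    - [[0,0,-1.2],0]
    - [[0,0,-1.6],0]
    - [[0,0,-1.6],0]
  hand: 95

```text
time: 50.0
tool_pos: [0.4604, -0.0623, 0.1641]
tool_rot: [-3.138, -0.002, -1.396]
contact_force: [-0.4, 0.1, -3.2]
opening: 0.0582
grip_force: 12.0
```

Run:
```python
from h import *
plan(.434,.076,.16,0.2)
t=cam("top"); h=cv2.cvtColor(t["bgr"],cv2.COLOR_BGR2HSV)
m=cv2.inRange(h,(0,0,60),(180,50,200)); k=np.zeros_like(m); k[165:222,325:408]=m[165:222,325:408]
n,_,st,ce=cv2.connectedComponentsWithStats(k); print([(np.round(ce[i],1),st[i,4],st[i,:4]) for i in range(1,n) if st[i,4]>20])
```

```text
at [ 0.4604 -0.0623  0.1641] -1.3961 t 50.0 | shift [-2.346  0.032  0.068] spin -1.596 rows>= 8.5
[(array([356.7, 181.3]), np.int32(1355), array([325, 165,  79,  41], dtype=int32)), (array([381.4, 208.7]), np.int32(50), array([374, 206,  16,   6], dtype=int32)), (array([348. , 217.4]), np.int32(148), array([337, 212,  22,  10], dtype=int32))]
```

Request:
step_arm:
  motion:
    - [[-2.35,0.03,0],-1.6]
    - [[-2.35,0.03,0],-1.6]
    - [[-2.35,0.03,0],-1.6]
    - [[-2.35,0.03,0],-1.6]
    - [[-2.35,0.03,0],-1.6]
    - [[-2.35,0.03,0],-1.6]
    - [[-2.35,0.03,0],-1.6]
    - [[-2.35,0.03,0],-1.6]
    - [[-2.35,0.03,0],-1.6]
    - [[-2.35,0.03,0],-1.6]

```text
time: 51.3
tool_pos: [0.4322, 0.0765, 0.1612]
tool_rot: [-3.141, 0.003, 0.203]
contact_force: [-0.9, 0.6, -3.0]
opening: 0.0575
grip_force: 12.0
```

Run:
```python
from h import *
plan(.436,.077,.0485,.2)
```

```text
at [0.4322 0.0765 0.1612] 0.2028 t 51.3 | shift [0.063 0.005 1.879] spin 0.003 rows>= 1.8
```

Request:
step_arm:
  motion:
    - [[0.03,0,0.8],0]
    - [[0.03,0,1.5],0]
    - [[0.03,0,1.8],0]
    - [[0.03,0,1.85],0]
    - [[0.03,0,1.85],0]
    - [[0.03,0,1.85],0]

```text
time: 52.05
tool_pos: [0.4355, 0.0769, 0.0524]
tool_rot: [3.141, -0.002, 0.203]
contact_force: [-0.2, -0.8, -2.9]
opening: 0.0575
grip_force: 12.0
```

Run:
```python
from h import *
plan(.436,.077,.048,.2)
print(robot.observe()["contact_force"])
```

```text
at [0.4355 0.0769 0.0524] 0.2033 t 52.05 | shift [0.009 0.001 0.074] spin 0.003 rows>= 0.1
[-0.15716551 -0.82609765 -2.85815531]
```

Lower the last ~4 mm, open, rise.

Request:
step_arm:
  motion:
    - [[0,0,0.04],0]
    - [[0,0,0.07],0]
    - [[0,0,0.07],0]

```text
time: 52.42
tool_pos: [0.435, 0.0769, 0.0484]
tool_rot: [3.141, -0.001, 0.204]
contact_force: [-2.9, -0.6, 7.1]
opening: 0.0578
grip_force: 12.4
```

Request:
step_arm:
  motion:
    - [[0,0,0],0]
    - [[0,0,0],0]
    - [[0,0,0],0]
    - [[0,0,0],0]
    - [[0,0,0],0]
    - [[0,0,-0.5],0]
    - [[0,0,-1.2],0]
    - [[0,0,-2.0],0]
    - [[0,0,-2.3],0]
    - [[0,0,-2.3],0]
  hand: 0

```text
time: 53.68
tool_pos: [0.4355, 0.077, 0.1866]
tool_rot: [3.141, -0.003, 0.204]
contact_force: [0.5, 0.3, -0.5]
opening: 0.0919
grip_force: 0.0
```

Run:
```python
from h import *
np.set_printoptions(precision=4,suppress=True)
plan(.64,-.10,.14,1.744)
t=cam("top"); s=cam("side")
for n,c,z,(x0,x1,y0,y1) in(("top",t,.008,(250,327,125,180)),("side",s,.008,(180,230,130,198))):
    h=cv2.cvtColor(c["bgr"],cv2.COLOR_BGR2HSV); m=cv2.inRange(h,(8,80,90),(18,255,255))
    mm=np.zeros_like(m); mm[y0:y1,x0:x1]=m[y0:y1,x0:x1]; mm=cv2.morphologyEx(mm,cv2.MORPH_OPEN,np.ones((3,3)))
    cs=max(cv2.findContours(mm,0,2)[0],key=cv2.contourArea)[:,0]
    print("lid",n,cv2.minAreaRect((np.array([onz(c,u,z) for u in cs])*1000).astype(np.float32)))
for n,c,(x0,x1,y0,y1) in(("top",t,(320,412,160,225)),("side",s,(240,295,70,142))):
    h=cv2.cvtColor(c["bgr"],cv2.COLOR_BGR2HSV); m=cv2.inRange(h,(8,70,30),(18,255,255))
    mm=np.zeros_like(m); mm[y0:y1,x0:x1]=m[y0:y1,x0:x1]; mm=cv2.morphologyEx(mm,cv2.MORPH_CLOSE,np.ones((5,5)))
    cs=max(cv2.findContours(mm,0,2)[0],key=cv2.contourArea)[:,0]
    print("box",n,cv2.minAreaRect((np.array([onz(c,u,.05) for u in cs])*1000).astype(np.float32)))
im=np.zeros((600,800,3),np.uint8)
im[:,:]=cv2.resize(s["bgr"][60:260,150:350][:150],(800,600),interpolation=cv2.INTER_CUBIC)
im=cv2.resize(s["bgr"][70:250,140:310],(567,600),interpolation=cv2.INTER_CUBIC)
cv2.imwrite("pics/f1.png",np.hstack([im,cv2.resize(t["bgr"][150:230,310:410],(230,184)).repeat(1,0) if 0 else np.vstack([cv2.resize(t["bgr"][155:225,320:410],(230,180),interpolation=cv2.INTER_CUBIC),np.zeros((420,230,3),np.uint8)])]))
```

```text
at [0.4355 0.077  0.1866] 0.2039 t 53.67 | shift [2.74  3.579 0.776] spin -1.54 rows>= 8.2
lid top ((637.93994140625, -102.06831359863281), (110.19805145263672, 209.6397247314453), 9.063587188720703)
lid side ((643.193115234375, -97.45479583740234), (108.80965423583984, 214.194580078125), 10.439789772033691)
box top ((502.5287170410156, -340.58367919921875), (114.25450134277344, 214.89727783203125), 9.976984024047852)
box side ((541.5888671875, -308.583251953125), (33.51987838745117, 256.58453369140625), 8.651103019714355)
```

View pics/f1.png

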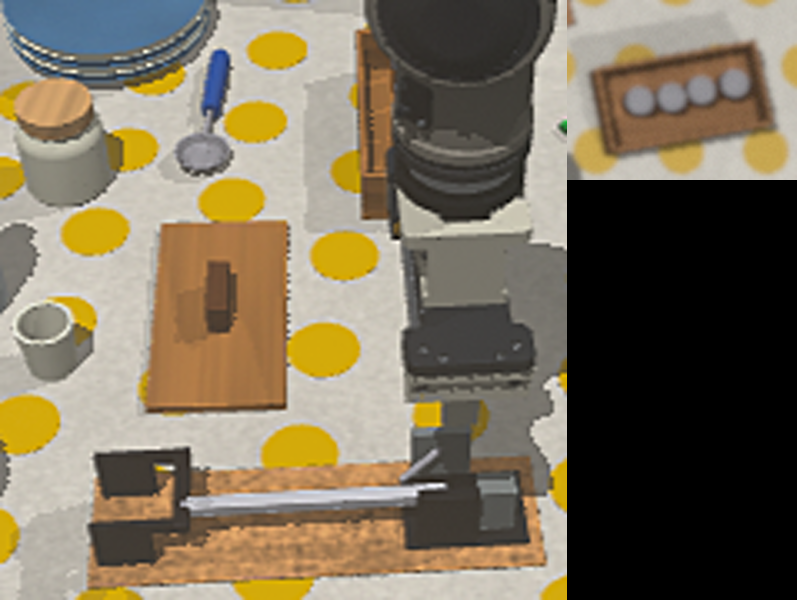

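All four caps are in a row inside the box, reacher stands on the mat, lid lies undisturbed at (0.640,-0.100). Fetch the lid.

Request:
step_arm:
  motion:
    - [[2.74,3.58,0],-1.54]
    - [[2.74,3.58,0],-1.54]
    - [[2.74,3.58,0],-1.54]
    - [[2.74,3.58,0],-1.54]
    - [[2.74,3.58,0],-1.54]
    - [[2.74,3.58,0],-1.54]
    - [[2.74,3.58,0],-1.54]
    - [[2.74,3.58,0],-1.54]
    - [[2.74,3.58,0.7],-1.54]
    - [[2.74,3.58,0.7],-1.54]

```text
time: 55.02
tool_pos: [0.6366, -0.0994, 0.1384]
tool_rot: [-3.132, -0.004, 1.743]
contact_force: [-0.3, 0.3, -0.3]
opening: 0.0916
grip_force: 0.0
```

Run:
```python
from h import *
plan(.6403,-.1001,.0335,1.744)
```

```text
at [ 0.6366 -0.0994  0.1384] 1.7432 t 55.02 | shift [-0.022  0.059  1.749] spin -0.001 rows>= 1.7
```

Request:
step_arm:
  motion:
    - [[0,0,0],0]
    - [[0,0,0.9],0]
    - [[0,0,1.6],0]
    - [[0,0,1.8],0]
    - [[0,0,1.8],0]
    - [[0,0,1.8],0]

```text
time: 55.78
tool_pos: [0.6409, -0.1006, 0.0379]
tool_rot: [3.138, 0.002, 1.744]
contact_force: [0.3, -0.6, -0.6]
opening: 0.0921
grip_force: 0.0
```

Run:
```python
from h import *
plan(.6403,-.1001,.0325,1.744)
```

```text
at [ 0.6409 -0.1006  0.0379] 1.7437 t 55.77 | shift [ 0.009 -0.008  0.091] spin -0.0 rows>= 0.1
```

Request:
step_arm:
  motion:
    - [[0,0,0.06],0]
    - [[0,0,0.06],0]
    - [[0,0,0.06],0]
    - [[0,0,0.06],0]
    - [[0,0,0.06],0]
    - [[0,0,0.06],0]
    - [[0,0,0.06],0]
    - [[0,0,0.06],0]
    - [[0,0,0.06],0]
    - [[0,0,0.06],0]
  hand: 255
  squeeze: 30

```text
time: 57.02
tool_pos: [0.6394, -0.1002, 0.0319]
tool_rot: [3.141, 0.0, 1.744]
contact_force: [1.2, 0.2, 0.3]
opening: 0.0175
grip_force: 30.0
```

Request:
step_arm:
  motion:
    - [[0,0,0],0]
    - [[0,0,0],0]
    - [[0,0,0],0]

```text
time: 57.4
tool_pos: [0.6394, -0.1002, 0.0319]
tool_rot: [3.141, 0.0, 1.744]
contact_force: [0.5, -0.3, -0.6]
opening: 0.0177
grip_force: 30.0
```

Run:
```python
from h import *
o=robot.observe(); print(o["opening"],o["grip_force"]); p=o["tool_pos"]
plan(p[0]-.132,p[1]-.2441,p[2]+.11,1.744)
```

```text
0.017701387366913478 29.99990165233612
at [ 0.6394 -0.1002  0.0319] 1.7438 t 57.4 | shift [-3.629 -2.867 -1.833] spin -0.0 rows>= 4.8
```

Request:
step_arm:
  motion:
    - [[0,0,-0.8],0]
    - [[0,0,-1.8],0]
    - [[-3.63,-2.83,-1.8],0]
    - [[-3.63,-2.83,-1.8],0]
    - [[-3.63,-2.83,-1.8],0]
    - [[-3.63,-2.83,-1.8],0]
    - [[-3.63,-2.83,-1.8],0]
    - [[-3.63,-2.83,-1.8],0]
    - [[-3.63,-2.83,-1.8],0]
    - [[-3.63,-2.83,-1.8],0]

```text
time: 58.65
tool_pos: [0.5102, -0.3426, 0.1399]
tool_rot: [-3.142, -0.0, 1.746]
contact_force: [-0.2, -0.1, -0.7]
opening: 0.0177
grip_force: 30.0
```

Run:
```python
from h import *
plan(.5092,-.3439,.0825,1.744)
```

```text
at [ 0.5102 -0.3426  0.1399] 1.7456 t 58.65 | shift [-0.018 -0.02   0.956] spin 0.002 rows>= 0.9
```

Request:
step_arm:
  motion:
    - [[-0.01,-0.01,0.4],0]
    - [[-0.01,-0.01,0.8],0]
    - [[-0.01,-0.01,0.94],0]
    - [[-0.01,-0.01,0.96],0]
    - [[-0.01,-0.01,0.96],0]
    - [[-0.01,-0.01,0.96],0]

```text
time: 59.4
tool_pos: [0.5094, -0.3448, 0.083]
tool_rot: [3.141, 0.001, 1.744]
contact_force: [0.9, -0.4, -1.2]
opening: 0.0178
grip_force: 30.0
```

Run:
```python
from h import *
plan(.5092,-.3439,.0820,1.744); print(robot.observe()["contact_force"])
```

```text
at [ 0.5094 -0.3448  0.083 ] 1.744 t 59.4 | shift [ 0.015 -0.001  0.017] spin -0.0 rows>= 0.0
[ 0.93106939 -0.40054725 -1.15416184]
```

Request:
step_arm:
  motion:
    - [[0.01,0,0.02],0]
    - [[0.01,0,0.03],0]
    - [[0.01,0,0.03],0]

```text
time: 59.78
tool_pos: [0.5093, -0.3444, 0.0818]
tool_rot: [3.141, 0.001, 1.744]
contact_force: [-1.6, 1.2, 5.1]
opening: 0.018
grip_force: 30.0
```

Request:
step_arm:
  motion:
    - [[0,0,0],0]
    - [[0,0,0],0]
    - [[0,0,0],0]
    - [[0,0,0],0]
    - [[0,0,0],0]
    - [[0,0,-0.3],0]
    - [[0,0,-1.5],0]
    - [[2,1.5,-2.0],0]
    - [[4,2.8,-2.0],0]
    - [[4,2.8,-2.0],0]
  hand: 0

```text
time: 61.02
tool_pos: [0.589, -0.1757, 0.1917]
tool_rot: [3.14, 0.001, 1.743]
contact_force: [0.6, -0.4, -0.1]
opening: 0.0918
grip_force: 0.0
```

Request:
step_arm:
  motion:
    - [[0.5,0,0],0]
    - [[0.5,0,0],0]
    - [[0.5,0,0],0]
    - [[0.5,0,0],0]

```text
time: 61.52
tool_pos: [0.5829, -0.1489, 0.1898]
tool_rot: [3.141, 0.001, 1.742]
contact_force: [0.6, -0.8, -0.1]
opening: 0.0917
grip_force: 0.0
```

Run:
```python
from h import *
np.set_printoptions(precision=4,suppress=True)
t=cam("top"); s=cam("side")
for n,c,z in(("top",t,.058),("side",s,.058)):
    h=cv2.cvtColor(c["bgr"],cv2.COLOR_BGR2HSV)
    m=cv2.inRange(h,(8,90,115),(18,255,255))
    x0,x1,y0,y1=(320,410,160,225) if n=="top" else (240,292,70,140)
    mm=np.zeros_like(m); mm[y0:y1,x0:x1]=m[y0:y1,x0:x1]
    mm=cv2.morphologyEx(mm,cv2.MORPH_OPEN,np.ones((3,3)))
    cs=max(cv2.findContours(mm,0,2)[0],key=cv2.contourArea)[:,0]
    print(n,cv2.minAreaRect((np.array([onz(c,u,z) for u in cs])*1000).astype(np.float32)))
a=cv2.resize(t["bgr"][155:225,320:410],(450,350),interpolation=cv2.INTER_CUBIC); b=cv2.resize(s["bgr"][65:145,235:300],(350,431),interpolation=cv2.INTER_CUBIC)
im=np.zeros((600,800,3),np.uint8); im[:350,:450]=a; im[:431,450:]=b; im[360:600,:450]=cv2.resize(s["bgr"][190:260,160:310],(450,240)); cv2.imwrite("pics/f2.png",im)
```

```text
top ((516.7958374023438, -425.8867492675781), (60.849422454833984, 114.88655853271484), 87.75901794433594)
side ((484.3252258300781, -329.1869812011719), (64.33377075195312, 69.7005386352539), 7.751381874084473)
```

View pics/f2.png

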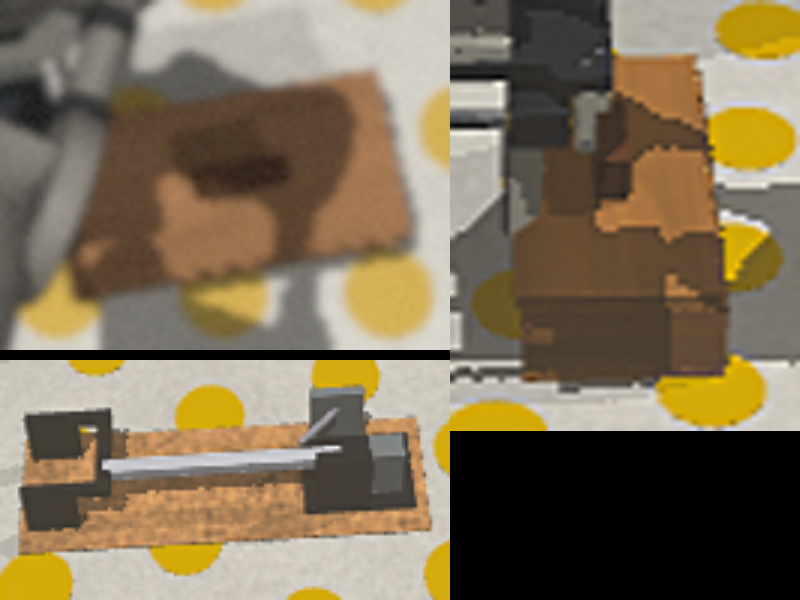

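Lid is on the box looking flush, but shadowed by the arm; back away and measure lid and walls numerically.

Request:
step_arm:
  motion:
    - [[3.5,-2,-1.5],0]
    - [[3.5,-2,-1.5],0]
    - [[3.5,-2,-1.5],0]
    - [[3.5,-2,-1.5],0]
    - [[3.5,-2,-1.5],0]
    - [[3.5,-2,-1.5],0]

```text
time: 62.38
tool_pos: [0.429, 0.0384, 0.2798]
tool_rot: [3.14, 0.001, 1.744]
contact_force: [-0.5, 0.4, -0.4]
opening: 0.0918
grip_force: 0.0
```

Run:
```python
from h import *
np.set_printoptions(precision=2,suppress=True)
t=cam("top"); s=cam("side")
for n,c,z in(("top",t,.058),("side",s,.058)):
    h=cv2.cvtColor(c["bgr"],cv2.COLOR_BGR2HSV)
    m=cv2.inRange(h,(8,90,115),(18,255,255))
    x0,x1,y0,y1=(320,410,160,225) if n=="top" else (240,292,70,140)
    mm=np.zeros_like(m); mm[y0:y1,x0:x1]=m[y0:y1,x0:x1]
    mm=cv2.morphologyEx(mm,cv2.MORPH_OPEN,np.ones((3,3)))
    cs=max(cv2.findContours(mm,0,2)[0],key=cv2.contourArea)[:,0]
    print(n,cv2.minAreaRect((np.array([onz(c,u,z) for u in cs])*1000).astype(np.float32)))
# side view: silhouette left/right columns per row of lid/box front face (wood mask, incl. dark)
h=cv2.cvtColor(s["bgr"],cv2.COLOR_BGR2HSV); m=cv2.inRange(h,(5,60,25),(20,255,255))
for r in range(112,138): 
    c=np.nonzero(m[r,238:300])[0]; v=h[r,245:285,2]
    if len(c): print(r,c.min()+238,c.max()+238,int(np.median(v)))
print(robot.observe()["tool_pos"])
```

```text
top ((506.18597412109375, -343.956298828125), (112.49552154541016, 210.6959228515625), 10.000624656677246)
side ((536.0639038085938, -417.45025634765625), (84.0727767944336, 50.81880569458008), 7.705945014953613)
112 259 285 161
113 244 285 114
115 243 244 93
116 243 259 62
117 243 285 58
118 259 285 166
119 244 286 162
120 259 286 79
121 259 286 92
122 259 286 109
123 248 286 91
124 248 286 93
125 248 286 95
126 248 285 97
127 248 285 93
128 249 285 92
129 249 285 93
130 249 286 92
131 249 285 92
132 249 285 92
133 248 292 99
134 248 285 87
135 248 270 141
137 273 273 181
[0.43 0.04 0.28]
```

```bash
python3 -c "
from cell import robot
print(robot.hand_in())"
```

```text
the job is handed in; nothing more can be done
None
```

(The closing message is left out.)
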